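# Fetch the print roller from the flap box and chock it on the sloping board

## Task

Take the blue print roller out of the plywood dust box: push its clear spring flap inward, keep it held open with your hand while you grip the roller, lift the roller out and let the flap spring shut. Lay the roller gently across the middle of the sloping grey board, on the uphill side of the two small red stop beads, so that it comes to rest against them, and let go. Then slide the orange wedge chock up the slope between the beads, thin edge first, until it is snug against the middle of the roller's low side, leave it there, and do not disturb the paint bottle, bowl or brush pot.

Things in the scene. Friction and masses are not known exactly. Their poses are not given: they have to be found in the camera images.
- box: fixed open-topped plywood box, 210 (x) by 215 (y) by 200 high, walls 6, yawed. Origin: centre of underside. A clear flap covers its top. Inside, the roller lies along box y on two bars (tops at z 38), its axis at x -10, z 60, up to 15 off the middle in y. Inside 198 (x) by 203 (y); 25 or more free beside the roller for each finger, in x.
- flap (a joint): clear flap with green free edge, 142 long, 194 wide, 4 thick. 0 = shut, level; positive (rad) = swung down into the box, stop 1.5. A spring shuts it by itself (0.1 to 0.3 N m, 1 to 6 N at the hand). A hand going straight down to the roller, fingers closing along box x, pushes it open and has it leaning on its +x side.
- flap_hinge (a point): middle of the flap's hinge line, which runs along box y at box x +95, z 195. From it the shut flap reaches towards box -x and leaves a 52 gap to that wall. As it opens, its free edge just clears the roller in place.
- roller_center (a point): centre of the loose blue roller: smooth cylinder of diameter 50, length 130 plus a 4 axle stub at each end, about 0.45 kg. The point's y axis is the roller's axis; its other axes turn as it rolls.
- board: fixed print board, 280 (x) by 260 (y), yawed. Origin: centre of underside. From x -140 to -30 a level wooden tray, top at z 20; from x -30 to +140 a grey slope rising towards +x at 6 degrees, z 20 to 38. Two red beads on the slope (6 in x, 20 in y, 4 high) at y +52 and -52, x 60.5 to 66.5, leave 84 clear between them.
- seat (a point): where the roller's centre is when it rests against both beads: board x 77.4, y 0, z 56.4; it then lies along board y and touches the slope at x 80. Put down up to about 15 farther uphill, it rolls gently down to the beads.
- chock_center (a point): centre (half-way up) of the loose orange wedge, 70 long (x), 45 wide (y), 32 high, 0.12 kg, on the board's tray. Top flat for the rear 34, then a 40-degree ramp falls to the thin edge (2 high) at its +x end, 35 ahead of this point. Flat on the slope, aimed uphill and just touching the roller, this point is 45.2 nearer board -x than the roller's centre, 13.8 lower.
- bottle: bystander: standing yellow paint bottle with black cap, 66 in diameter, 170 high; origin at the centre of its underside
- bowl: bystander: white bowl, 110 in diameter, 55 high; origin at the centre of its underside
- brushpot: bystander: terracotta-coloured pot with brushes, 74 in diameter, pot 95 high, brushes to 200; origin at the centre of its underside
There are look-alikes about, which are no part of the job. Of the things shaped like the part that bears roller_center, the blue one is meant. Of the things shaped like the part that bears chock_center, the orange one is meant.

How it is judged (in metres and radians):
On the way, in this order (a step that is already met when the one before it is completed fails the run):
1. the flap is held open while the fingers grip the roller inside the box (value of joint flap above 0.6 rad and contact force between the fingers and roller above 2 N and height (world z) of roller_center below 0.09 m), for 0.1 s.
2. the roller is out above the box and the flap has sprung shut (height (world z) of roller_center above 0.18 m and value of joint flap below 0.1 rad), for 0.1 s.
3. the roller lies released on the slope against the beads (x of roller_center in the frame of board between 0.068 and 0.105 m and y of roller_center in the frame of board between -0.03 and 0.03 m and z of roller_center in the frame of board between 0.05 and 0.065 m and angle between the y axis of roller_center and the y axis of board, either way round below 0.12 rad and contact force between the fingers and roller below 0.1 N and linear speed of roller below 0.02 m/s), for 0.3 s.
4. the chock is up on the slope against the roller's low side (x of chock_center in the frame of board between 0.0255 and 0.065 m and y of chock_center in the frame of board between -0.025 and 0.025 m and z of chock_center in the frame of board below 0.052 m and angle between the x axis of chock_center and the x axis of board, either way round below 0.25 rad and angle between chock_center's own z axis and vertical below 0.22 rad and x of roller_center in the frame of chock_center above 0.02 m and x of roller_center in the frame of board between 0.068 and 0.105 m and y of roller_center in the frame of board between -0.03 and 0.03 m and z of roller_center in the frame of board between 0.05 and 0.065 m and angle between the y axis of roller_center and the y axis of board, either way round below 0.12 rad), for 0.2 s.
At the end, for the whole second after the job is handed in: Roller at rest on the slope within 0.12 rad of the beads' line, centre at board x 68 to 105 mm, |y| under 30; chock flat on the slope, thin edge uphill, straight within 0.25 rad, centre at board x 25.5 to 65 (at most 6 short of touching), |y| under 25; flap shut under 0.1 rad (all of step 4 and value of joint flap below 0.1 rad and linear speed of each of roller, chock below 0.02 m/s).
It fails at once if the paint bottle, bowl or brush pot is shifted more than 30 mm (distance of any of bottle, bowl, brushpot from where it was at the start of the episode above 0.03 m).
It fails at once if the roller is dropped: out of the fingers with its centre over 80 mm above the table (about 25 mm above its place on the board) (height (world z) of roller_center above 0.08 m and contact force between the fingers and roller below 0.05 N).
It also fails if it takes over 58 s, if anything falls off the work surface, if the arm or the gripper's body presses on something with over 40 N, if the wrist force passes 120 N, or if a joint passes its speed limit or range.

## Robot

A 7-joint arm with a two-finger parallel gripper is mounted at the origin on the work surface. World frame = base frame: x ahead of the robot, y to its left, z up, the work surface at z = 0. Lengths are in mm, angles in rad, forces in N, time in s.
With the tool pointing down it reaches from about 400 to 750 mm from the base axis. Payload 19.5 kg.
Tool frame: the origin (TCP) lies at the very end of the fingers, on their centre line; the grasp point (between the pads) lies grip_point_offset behind it (grip_point_offset is the distance from the TCP to the grasp point, in mm); z points along the fingers, x is the direction in which the jaws open and shut, and the axes are right-handed (so a half turn about z gives the same grasp; the last joint's range is limited). The gripper opens to 85 mm and grips with 20 to 120 N. Pads are 22 mm wide; open, the fingers measure 114 mm over their backs; the gripper's body (76 mm by 85 mm) begins 54 mm behind the grasp point. The pads swing forward as they close: fully open they stand 13 mm farther back than shut.
Start: joints at [1.105, 0.707, -0.028, 1.485, 0.022, 0.951, -0.075], TCP at [236.446, -524.107, 231.268] pointing down, gripper open.
Joint ranges: [-2.71, 2.71], [-0.32, 2.16], [-1.57, 1.52], [0, 2.45], [-1.46, 4.6], [0, 2.02], [-2.83, 2.83]. Speed limits (rad/s): [1.89, 1.89, 2.57, 2.57, 3.01, 3.01, 3.01].

## Interface

Orientations are given as a 3x3 rotation matrix whose columns are the frame's x, y, z axes.
In Python, from rig import state, camera, hand_in, grip_point_offset gives the robot as it stands. The module is installed in compiled form; this text tells all that it offers.
- The arm moves only by the tool carry_out, never from a script. Its argument "motion" is a list that holds one entry, the list of rows, each a list of 7 numbers: the closure, from -1 (fully open) to 1 (shut), so that 0 is half open, then the shift along the tool's x, y, z in units of 50 cm (1.0 is 50 cm), then the turn, a rotation vector about the tool's x, y, z in units of 120 degrees (1.0 is 120 degrees). In form: [[[jaw, dx, dy, dz, rx, ry, rz], ...]]. A call has 1 to 5 rows; each row is the pose to reach, as a shift and turn from the pose commanded when the call began, along the tool's axes at that moment; what a row does not reach only later rows make up. A row lasts 1/10 s, in which the tool goes at most 50 mm and 8.59 degrees, less where a joint would pass 70% of its speed; a pose out of reach is approached as far as the arm can. A call with a number of a shift or a turn outside -1 to 1 is refused whole. A call with a gripper value outside its range is refused whole. The fingers move at their own pace and stop on an object; the grip force is fixed at half the most. Time passes only in rows, so rows that repeat a pose let the fingers close. It gives the time, the measured TCP pose, the force and the opening at its end, in the units of the state.
- state(): the state, without advancing time (a new reading comes with each control period).
- camera(name): name is "scene" or "top" or "wrist"; returns a dict with "img" (400x640x3 uint8, blue, green, red), "intrinsics" (3x3 intrinsics, pixels), "k1" (the pictures are not rectified: a ray, as slopes to the right and down, at radius r is drawn at 1 + k1 r^2 times it, then the intrinsics apply), "position" and "attitude" of the camera in the world. Camera axes: x right, y down, z forward; pixel columns grow to the right and rows downward; lengths in mm; the calibration is good to about 2 mm. A picture is of the moment at which its call begins. There is no depth.
- hand_in(): hands the job in, once; it reports no verdict.
The state is a dict: "time": time; "q": joint angles; "dq": joint speeds; "effort": joint torques, N m; "position": TCP position; "orientation": TCP orientation; "wrist_force": force on the tool from outside, world axes, zero at the start; "torque": the same for the moment, N m; "gripper_width": finger opening in mm.
Only numpy, scipy, OpenCV 4.12 (cv2) and the standard library are available. Lean on these libraries where they do the work, as an engineer would, in place of code of your own. Each camera call takes 0.05 s, during which the arm holds its last target.

## Working session

There is one attempt and no reset: what is moved stays moved. The work goes in short steps, Python scripts to look and compute and a tool call to move; the robot and the scene stay as the last step left them, time stands still between calls to the robot, and variables do not carry over. Pictures are saved under pics/ and viewed, and the job is handed in when it is done.

Besides the shell and the picture viewer there is one more tool, called after "Request:" as name(argument=value, ...) on one line, values as JSON. carry_out: Moves the arm, as the interface text tells. Shifts and turns lie within -1 to 1; 1 stands for 50 cm of shift or 120 degrees of turn. Its arguments: {"type":"object","properties":{"motion":{"type":"array","items":{"type":"array","items":{"type":"array","items":{"type":"number"}}}}},"required":["motion"]}

```bash
mkdir -p pics
cat > h.py <<'E'
import numpy as np, cv2
from rig import state, camera, hand_in, grip_point_offset
def snap(n,f):
    c=camera(n); cv2.imwrite(f'pics/{f}.png',c['img']); np.savez(f'pics/{f}.npz',K=c['intrinsics'],k1=c['k1'],p=c['position'],R=c['attitude'],img=c['img']); return c
def load(f): return np.load(f'pics/{f}.npz')
def crop(f,x0,y0,x1,y1,s,o):
    im=load(f)['img'][y0:y1,x0:x1]; cv2.imwrite(f'pics/{o}.png',cv2.resize(im,None,fx=s,fy=s,interpolation=cv2.INTER_CUBIC))
def ray(f,u,v):
    c=load(f);K=c['K'];k=float(c['k1'])
    d=cv2.undistortPoints(np.array([[[u,v]]],float),K,np.array([k,0,0,0,0.]))[0,0]
    r=c['R']@np.array([d[0],d[1],1]);return c['p'],r/np.linalg.norm(r)
def onz(f,u,v,z):
    p,r=ray(f,u,v);return p+r*(z-p[2])/r[2]
def tri(*obs):
    A=0;b=0;L=[]
    for f,u,v in obs:
        p,r=ray(f,u,v);M=np.eye(3)-np.outer(r,r);A=A+M;b=b+M@p;L.append((p,M))
    x=np.linalg.solve(A,b);return x,[round(float(np.linalg.norm(M@(x-p))),1) for p,M in L]
def proj(f,X):
    c=load(f);x=c['R'].T@(np.array(X,float)-c['p']);a=x[:2]/x[2];a=a*(1+float(c['k1'])*(a@a));return (c['K']@np.array([a[0],a[1],1]))[:2]
E
python3 - <<'E'
from h import *
np.set_printoptions(precision=4,suppress=True)
for n in['scene','top','wrist']:
    c=snap(n,n+'0'); print(n,c['position'],c['k1'],c['intrinsics'].tolist(),c['attitude'].tolist())
print(state(),grip_point_offset)
E
```

```text
scene [1253.6385 -174.9143 1071.8187] -0.06377425905571113 [[464.6603546056928, 0.0, 325.5748610819314], [0.0, 464.6603546056928, 193.40095307978996], [0.0, 0.0, 1.0]] [[0.1281478717645783, 0.7863534195125159, -0.604339658290917], [0.9917094403881404, -0.10744803269048603, 0.07047911829744802], [-0.009513611682774233, -0.6083610933417072, -0.7936033463266344]]
top [ 264.1807  -71.6258 1343.0676] -0.09765960212856704 [[433.69295766833864, 0.0, 308.37035694544994], [0.0, 433.69295766833864, 192.23288076757254], [0.0, 0.0, 1.0]] [[-0.09964678153568204, -0.9666252526196827, 0.2360214819195806], [-0.9950217900464194, 0.0971528451503765, -0.022202747848099696], [-0.001468421737574922, -0.2370589497933411, -0.9714941575019784]]
wrist [ 295.7907 -497.2931  374.2725] -0.014401732044441671 [[285.5360711601074, 0.0, 324.24300926809144], [0.0, 285.5360711601074, 198.12958644798252], [0.0, 0.0, 1.0]] [[0.4094561581994709, -0.8801573855415654, -0.2401429390782989], [-0.9123284274993891, -0.3954722124257004, -0.10610640685468305], [-0.0015795217692775687, 0.2625351516954549, -0.9649211362775835]]
{'time': 0.15, 'q': array([ 1.1053,  0.707 , -0.0276,  1.4849,  0.022 ,  0.9509, -0.0755]), 'dq': array([ 0.    , -0.0039, -0.0003, -0.0007, -0.0003, -0.    , -0.0007]), 'effort': array([  0.0008, -88.3303,   1.2347, -23.6186,   0.0169,   0.0055,
         0.0001]), 'position': array([ 236.3773, -523.9482,  230.9401]), 'orientation': array([[ 0.4112, -0.9115, -0.0004],
       [-0.9115, -0.4112,  0.0008],
       [-0.0008,  0.    , -1.    ]]), 'wrist_force': array([-0.3487, -0.5563, -0.8239]), 'torque': array([-0.0119, -0.0322, -0.014 ]), 'gripper_width': 85.48650718425785} 18.700000000000003
```

View pics/scene0.png

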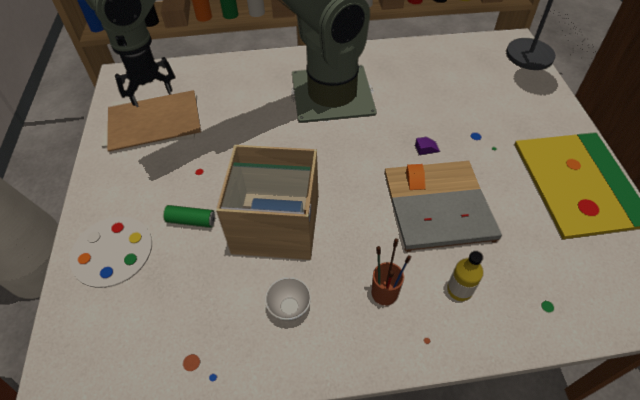

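View pics/top0.png

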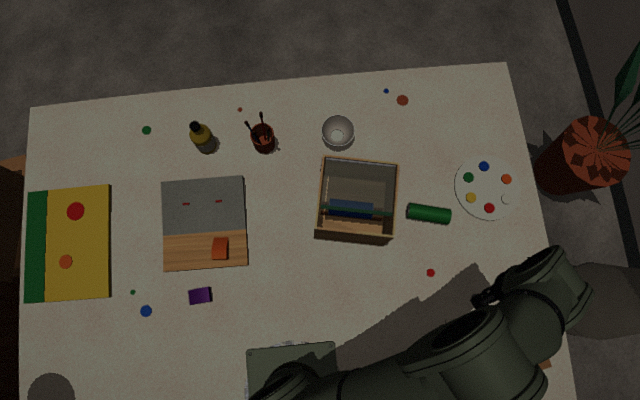

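View pics/wrist0.png

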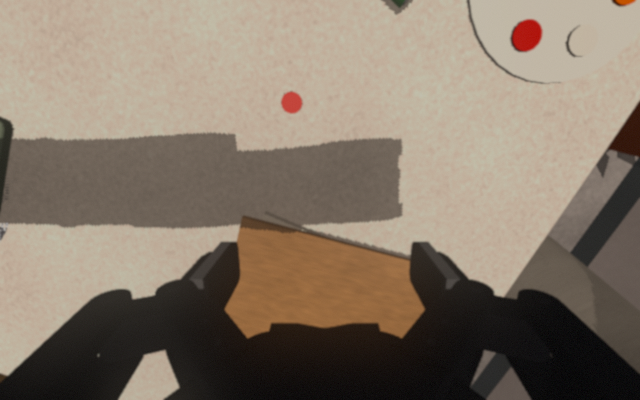

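Candidates, in scene pixels: the cylinders are the blue one in the box (277,206) and the green one (189,216). The wedges are the orange one (416,177) and the purple one (427,145). I want the blue cylinder and the orange wedge, and I'll check both in close crops.

Run:
```python
from h import *
crop('scene0',205,135,335,265,6,'c1'); crop('top0',300,145,415,250,7,'c2')
crop('scene0',375,130,510,255,6,'c3'); crop('top0',150,165,260,310,4,'c4')
```

```text
(no output)
```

View pics/c1.png

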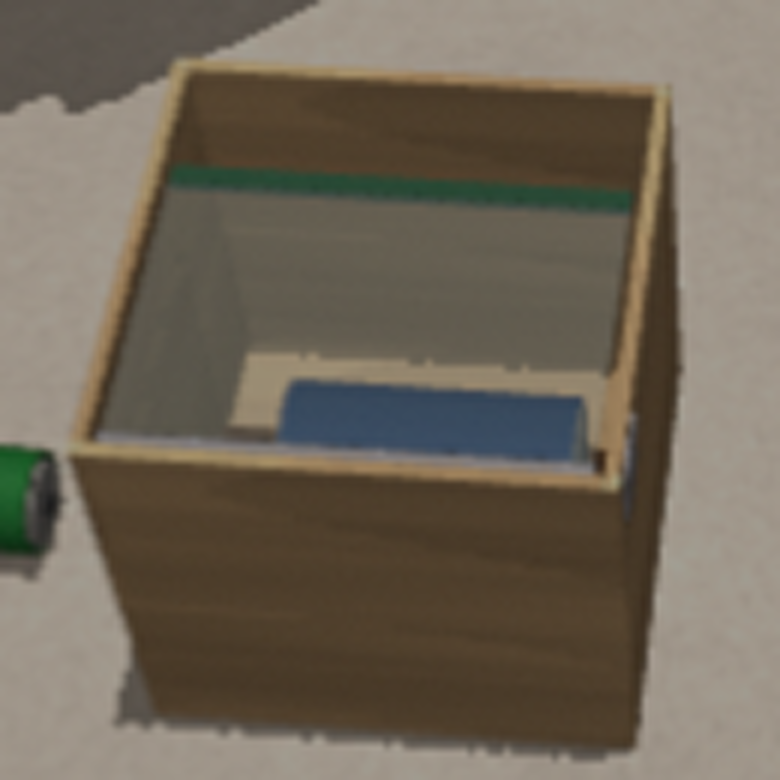

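View pics/c2.png

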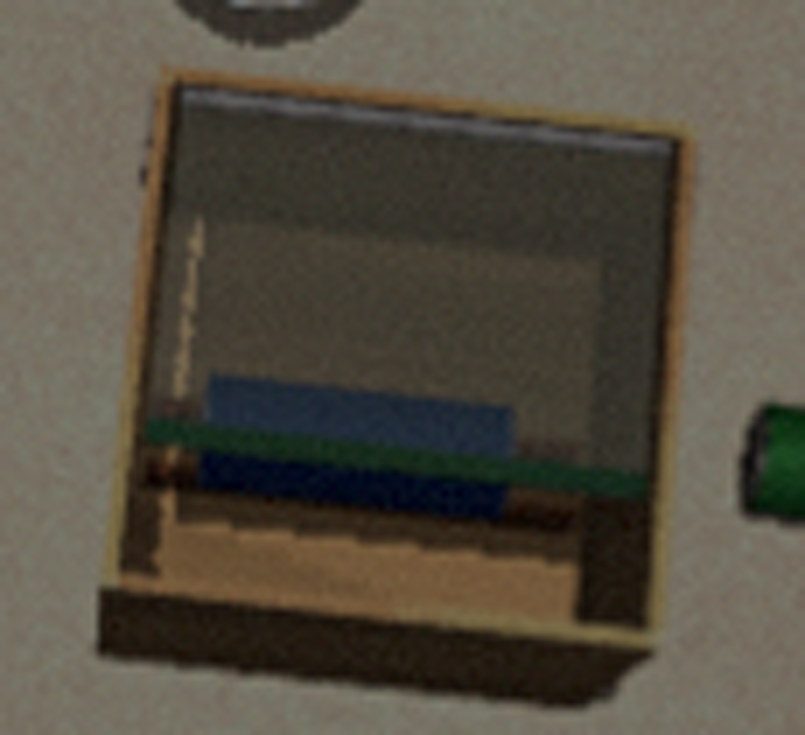

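View pics/c3.png

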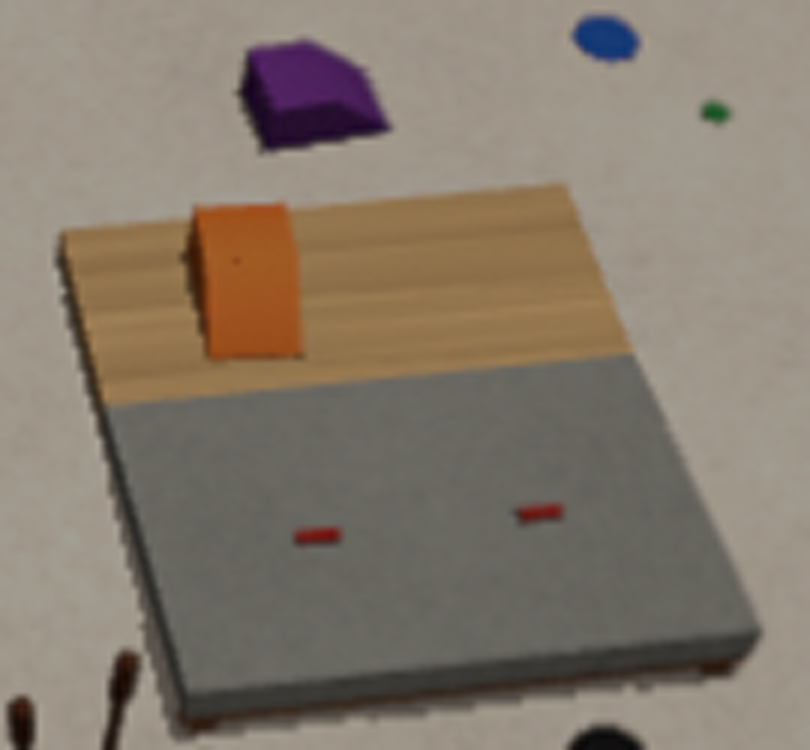

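View pics/c4.png

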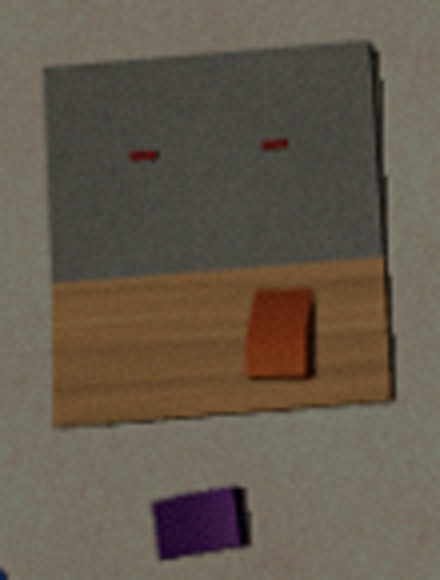

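```bash
cat > fit.py <<'E'
from h import *
from scipy.optimize import least_squares
def m(off,s,p): return [off[0]+(p[0]+.5)/s-.5, off[1]+(p[1]+.5)/s-.5]
def T(q,X):
    c,s=np.cos(q[3]),np.sin(q[3]);X=np.array(X,float);return np.array([q[0]+c*X[0]-s*X[1],q[1]+s*X[0]+c*X[1],q[2]+X[2]])
def fit(obs,q0):
    f=lambda q:np.concatenate([proj(n,T(q,X))-uv for n,X,uv in obs])
    r=least_squares(f,q0);J=r.jac;return r.x,r.fun.reshape(-1,2)
S=lambda p:m((205,135),6,p);P=lambda p:m((300,145),7,p)
S3=lambda p:m((375,130),6,p);P4=lambda p:m((150,165),4,p)
if __name__=='__main__':
    np.set_printoptions(precision=3,suppress=True)
    a,b=105,107.5
    C=[(-a,-b,200),(-a,b,200),(a,b,200),(a,-b,200)]
    obs=[('scene0',X,S(p)) for X,p in zip(C,[(178,60),(669,87),(618,488),(72,453)])]+[('top0',X,P(p)) for X,p in zip(C,[(655,640),(103,588),(165,70),(694,128)])]
    q,r=fit(obs,[550,-150,0,0]);print('box',q,'\n',r)
    qb=q
    # roller in top
    for p in [(203,433),(509,463)]:
        print('roller top',onz('top0',*P(p),60))
    print('model roller c',T(q,(-10,0,60)))
    for y in(-80,-65,65,80): print(y,[ (proj('top0',T(q,(-10,y,60)))-(300,145))*7,(proj('scene0',T(q,(-10,y,60)))-(205,135))*6])
    C=[(-140,-130,20),(-140,130,20),(140,130,38),(140,-130,38),(-30,-130,20),(-30,130,20),(63.5,-52,33.8),(63.5,52,33.8)]
    obs=[('scene0',X,S3(p)) for X,p in zip(C,[(62,232),(567,184),(760,632),(187,692),(107,404),(632,352),(318,536),(540,513)])]+[('top0',X,P4(p)) for X,p in zip(C,[(392,401),(54,427),(45,68),(370,43),(384,260),(53,282),(275,145),(144,156)])]
    q,r=fit(obs,[550,150,0,0]);print('board',q,'\n',r); qd=q
    C=[(-35,-22.5,16),(-35,22.5,16),(35,-22.5,-14),(35,22.5,-14)]
    obs=[('scene0',X,S3(p)) for X,p in zip(C,[(193,206),(287,204),(211,358),(301,355)])]+[('top0',X,P4(p)) for X,p in zip(C,[(306,378),(248,378),(313,290),(257,290)])]
    q,r=fit(obs,[450,100,36,0]);print('chock',q,'\n',r)
    c,s=np.cos(qd[3]),np.sin(qd[3]);d=q[:2]-qd[:2];print('chock in board',c*d[0]+s*d[1],-s*d[0]+c*d[1],q[3]-qd[3])
    print('seat',T(qd,(77.4,0,56.4)))
    for n,pix in [('bottle',(463,297)),('bowl',(288,315)),('pot',(386,299))]: print(n,onz('scene0',*pix,0))
E
python3 fit.py
```

```text
box [ 521.999 -229.286   -3.16    -0.211] 
 [[-0.269  0.012]
 [ 0.303 -0.106]
 [ 0.113  0.363]
 [-0.86   0.316]
 [ 0.784  1.314]
 [-0.534  0.019]
 [-1.218 -0.352]
 [ 0.103 -0.347]]
roller top [ 525.857 -157.289   60.   ]
roller top [ 499.425 -287.292   60.   ]
model roller c [ 512.221 -227.189   56.84 ]
-80 [array([547.553, 466.25 ]), array([242.318, 428.674])]
-65 [array([513.103, 462.52 ]), array([275.052, 430.74 ])]
65 [array([214.249, 430.072]), array([561.466, 448.736])]
80 [array([179.779, 426.319]), array([594.801, 450.821])]
board [520.98  233.305  -4.004  -0.019] 
 [[-0.289 -0.273]
 [-0.312  0.193]
 [ 0.109 -0.092]
 [-0.429  0.037]
 [-0.573  0.263]
 [ 0.061  0.528]
 [-0.262 -0.161]
 [-0.224 -0.047]
 [-0.474  0.133]
 [-0.264 -0.112]
 [-0.398  0.008]
 [-0.147 -0.346]
 [-0.286 -0.31 ]
 [-0.38   0.572]
 [ 0.01   0.061]
 [-0.209 -0.075]]
chock [436.387 183.752  32.445  -0.074] 
 [[-0.137  0.26 ]
 [-0.558 -0.117]
 [-0.555  0.143]
 [-0.099 -0.119]
 [-0.308 -0.212]
 [-0.779  0.088]
 [ 0.083 -0.166]
 [-0.403  0.155]]
chock in board -83.65603232031552 -51.11881837855517 -0.055103218528974665
seat [598.366 231.864  52.396]
bottle [806.673 218.127   0.   ]
bowl [ 794.712 -218.066    0.   ]
pot [785.175  26.529   0.   ]
```

```bash
cat > goal.py <<'E'
# usage: goal.py x y z [yaw of tool x in rad] -> shift/turn in move units
import sys
from h import *
from scipy.spatial.transform import Rotation as Ro
def plan(t,yaw=None):
    s=state();R=s['orientation'];d=R.T@(np.array(t)-s['position'])/500
    if yaw is None: yaw=np.arctan2(R[1,0],R[0,0])
    c,q=np.cos(yaw),np.sin(yaw);G=np.array([[c,q,0],[q,-c,0],[0,0,-1]],float)
    w=Ro.from_matrix(R.T@G).as_rotvec(degrees=True)/120
    print('t',round(s['time'],2),'pos',s['position'].round(1),'yaw',round(float(np.arctan2(R[1,0],R[0,0])),4),'w',round(s['gripper_width'],1),'F',s['wrist_force'].round(1))
    print('shift',d.round(4),'turn',w.round(4),'len',round(float(np.linalg.norm(d)*500),1),'deg',round(float(np.linalg.norm(w)*120),1))
if __name__=='__main__':
    a=[float(v) for v in sys.argv[1:]];plan(a[:3],a[3] if len(a)>3 else None)
E
python3 goal.py 512 -228 340 -0.211
```

```text
t 0.15 pos [ 236.4 -523.9  230.9] yaw -1.147 w 85.5 F [-0.3 -0.6 -0.8]
shift [-0.313  -0.7459 -0.2179] turn [-2.000e-04  4.000e-04 -4.469e-01] len 418.9 deg 53.6
```

Request:
carry_out(motion=[[[-1,-0.01,-0.02,-0.09,0,0,0],[-1,-0.07,-0.1,-0.15,0,0,-0.07],[-1,-0.13,-0.2,-0.19,0,0,-0.14],[-1,-0.18,-0.29,-0.21,0,0,-0.21],[-1,-0.22,-0.38,-0.218,0,0,-0.28]]])

```text
time: 0.65
position: [351.5, -360.3, 338.7]
orientation: [[0.85, -0.527, 0.001], [-0.527, -0.85, -0.001], [0.001, 0.001, -1.0]]
wrist_force: [1.6, -1.5, 0.1]
gripper_width: 85.4
```

```bash
python3 goal.py 512 -228 340 -0.211
```

```text
t 0.65 pos [ 351.5 -360.3  338.7] yaw -0.5551 w 85.4 F [ 1.6 -1.5  0.1]
shift [ 0.1333 -0.3939 -0.0028] turn [ 0.0003 -0.0005 -0.1643] len 207.9 deg 19.7
```

Request:
carry_out(motion=[[[-1,0.03,-0.09,-0.003,0,0,-0.05],[-1,0.06,-0.18,-0.003,0,0,-0.1],[-1,0.09,-0.27,-0.003,0,0,-0.15],[-1,0.115,-0.34,-0.003,0,0,-0.164],[-1,0.133,-0.394,-0.003,0,0,-0.164]]])

```text
time: 1.15
position: [513.5, -228.3, 338.7]
orientation: [[0.977, -0.213, -0.0], [-0.213, -0.977, 0.001], [-0.0, -0.001, -1.0]]
wrist_force: [0.2, -0.7, -0.3]
gripper_width: 85.2
```

Request:
carry_out(motion=[[[-1,0,0,0,0,0,0],[-1,0,0,0,0,0,0]]])

```text
time: 1.35
position: [512.0, -230.1, 338.7]
orientation: [[0.977, -0.215, -0.001], [-0.215, -0.977, 0.0], [-0.001, 0.0, -1.0]]
wrist_force: [-0.1, -1.3, -0.3]
gripper_width: 85.3
```

```bash
python3 goal.py 512 -228 340 -0.211; python3 -c "
from h import *
c=snap('wrist','w1');print(c['position'],state()['q'])"
```

```text
t 1.35 pos [ 512.  -230.1  338.7] yaw -0.2165 w 85.3 F [-0.1 -1.3 -0.3]
shift [-0.0008 -0.0042 -0.0026] turn [ 0.      0.0004 -0.0026] len 2.5 deg 0.3
[ 525.25651926 -165.93526462  482.09654928] [ 5.09727248e-01  5.93513043e-01 -2.85762957e-01  1.32875778e+00
  1.67707326e-01  1.24333040e+00 -1.29106857e-03]
```

View pics/w1.png

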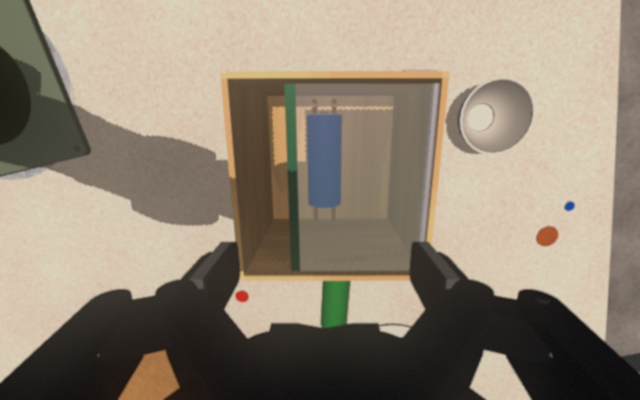

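```bash
python3 -c "
from h import *
crop('w1',210,60,460,290,3,'c5')"
```

```text
(no output)
```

View pics/c5.png

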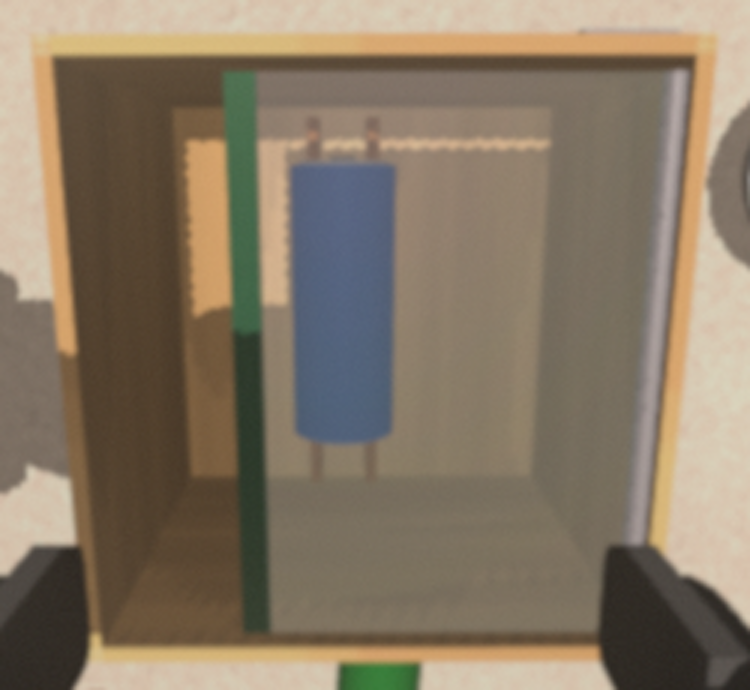

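```bash
cat > fit2.py <<'E'
from fit import *
np.set_printoptions(precision=3,suppress=True)
W=lambda p:m((210,60),3,p)
a,b=105,107.5
C=[(-a,-b,200),(-a,b,200),(a,b,200),(a,-b,200)]
obs=[('scene0',X,S(p)) for X,p in zip(C,[(178,60),(669,87),(618,488),(72,453)])]+[('top0',X,P(p)) for X,p in zip(C,[(655,640),(103,588),(165,70),(694,128)])]
ow=[('w1',X,W(p)) for X,p in [((-a,b,200),(32,38)),((a,b,200),(716,37)),((-a,-b,200),(92,662)),((-a+6,b-6,200),(53,58)),((a-6,b-6,200),(693,57)),((-a+6,-b+6,200),(103,645))]]
q,r=fit(obs+ow,[520,-230,0,-.2]);print('box',q,'\n',r)
q1,r=fit(ow,q);print('box w only',q1,'\n',r)
o=[('w1',X,W(p)) for X,p in [((0,-65,25),(344,443)),((-25,-65,0),(296,432)),((25,-65,0),(391,432)),((-25,65,0),(292,163)),((25,65,0),(396,163))]]
o2=[('top0',(0,65,0),P((203,433))),('top0',(0,-65,0),P((509,463)))]
for oo in(o,o+o2): rr,r=fit(oo,[512,-225,60,-.2]);print('roller',rr,'\n',r)
for Q in(q,q1):
    c,s=np.cos(Q[3]),np.sin(Q[3]);d=rr[:2]-Q[:2];print('roller in box',c*d[0]+s*d[1],-s*d[0]+c*d[1],rr[2]-Q[2])
E
python3 fit2.py
```

```text
box [ 520.717 -230.101   -1.968   -0.213] 
 [[-0.556 -0.69 ]
 [-0.002 -0.684]
 [-0.432 -0.274]
 [-1.379 -0.478]
 [ 1.146  1.776]
 [-0.252  0.297]
 [-0.773 -0.154]
 [ 0.623  0.024]
 [ 0.502  0.1  ]
 [-0.36  -0.728]
 [-0.497 -0.829]
 [ 0.536  0.3  ]
 [ 0.212 -0.449]
 [ 0.746  0.049]]
box w only [ 520.452 -230.303   -1.404   -0.215] 
 [[ 0.205  0.152]
 [-0.244 -0.388]
 [-0.937 -0.456]
 [ 0.247  0.374]
 [ 0.309 -0.107]
 [ 0.318  0.423]]
roller [ 512.573 -220.658   64.638   -0.219] 
 [[-0.121  0.624]
 [-0.519 -0.579]
 [ 0.662 -0.536]
 [-0.471  0.193]
 [ 0.457  0.228]]
roller [ 512.483 -220.807   64.224   -0.218] 
 [[-0.092  0.649]
 [-0.475 -0.528]
 [ 0.672 -0.531]
 [-0.559  0.349]
 [ 0.33   0.329]
 [ 0.055 -0.509]
 [-0.749  0.147]]
roller in box -10.016028196501999 7.33824716613873 66.19239496463894
roller in box -9.808731770963856 7.580706698922948 65.62835750078783
```

```bash
python3 goal.py 512.3 -221.2 250 -0.215
```

```text
t 1.4 pos [ 511.5 -230.8  338.9] yaw -0.2176 w 85.4 F [ 0.1 -0.2  0.3]
shift [-0.0025 -0.0191  0.1778] turn [ 0.0002  0.0003 -0.0012] len 89.4 deg 0.2
```

Request:
carry_out(motion=[[[-1,-0.0025,-0.019,0.05,0,0,-0.001],[-1,-0.0025,-0.019,0.1,0,0,-0.001],[-1,-0.0025,-0.019,0.14,0,0,-0.001],[-1,-0.0025,-0.019,0.178,0,0,-0.001],[-1,-0.0025,-0.019,0.178,0,0,-0.001]]])

```text
time: 1.9
position: [511.4, -221.4, 248.5]
orientation: [[0.977, -0.215, -0.003], [-0.215, -0.977, 0.001], [-0.003, -0.0, -1.0]]
wrist_force: [-1.0, 0.4, 1.3]
gripper_width: 85.6
```

```bash
python3 goal.py 512.3 -221.2 120 -0.215
```

```text
t 1.9 pos [ 511.4 -221.4  248.5] yaw -0.2164 w 85.6 F [-1.   0.4  1.3]
shift [ 0.0024 -0.0008  0.257 ] turn [-0.0001  0.0015 -0.0007] len 128.5 deg 0.2
```

Request:
carry_out(motion=[[[-1,0.001,0,0.05,0,0.001,0],[-1,0.001,0,0.1,0,0.001,0],[-1,0.001,0,0.15,0,0.001,0],[-1,0.001,0,0.2,0,0.001,0],[-1,0.001,0,0.257,0,0.001,0]]])

```text
time: 2.4
position: [513.9, -221.9, 122.3]
orientation: [[0.977, -0.215, 0.005], [-0.215, -0.977, -0.002], [0.005, 0.001, -1.0]]
wrist_force: [-0.0, -0.1, 2.8]
gripper_width: 85.5
```

```bash
python3 goal.py 512.3 -221.2 41 -0.215; python3 -c "
from h import *
snap('wrist','w2');snap('scene','s2');crop('s2',190,90,350,270,4,'c6')"
```

```text
t 2.4 pos [ 513.9 -221.9  122.3] yaw -0.2162 w 85.5 F [-0.  -0.1  2.8]
shift [-0.0042 -0.0008  0.1627] turn [ 0.0003 -0.0023 -0.0006] len 81.4 deg 0.3
```

View pics/w2.png

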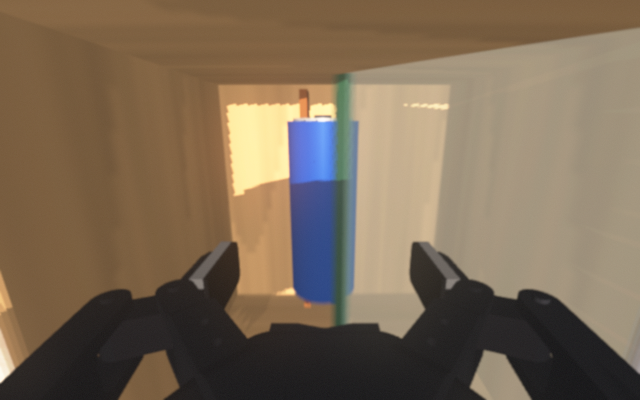

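View pics/c6.png

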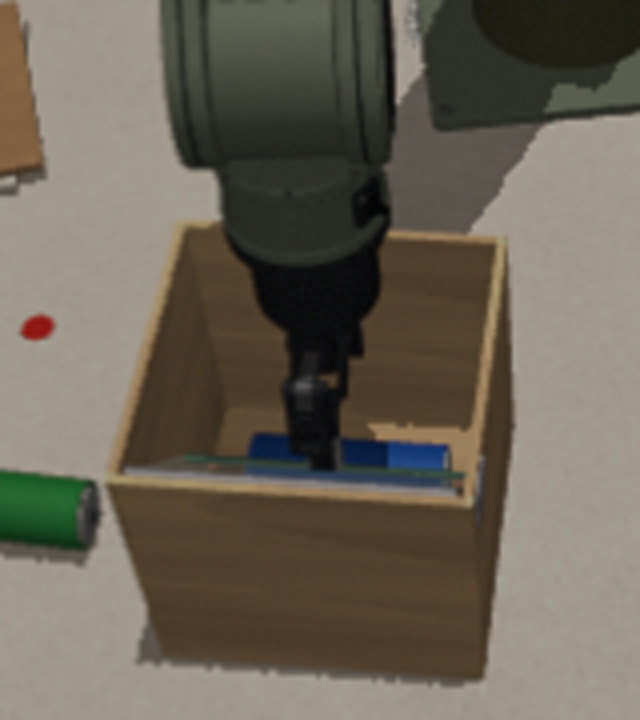

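Request:
carry_out(motion=[[[-1,-0.002,0,0.04,0,-0.002,0],[-1,-0.003,0,0.08,0,-0.002,0],[-1,-0.003,0,0.12,0,-0.002,0],[-1,-0.004,0,0.15,0,-0.002,0],[-1,-0.004,0,0.163,0,-0.002,0]]])

```text
time: 3.0
position: [511.5, -221.1, 40.7]
orientation: [[0.977, -0.214, -0.002], [-0.214, -0.977, 0.0], [-0.002, 0.0, -1.0]]
wrist_force: [-2.8, -0.3, 3.2]
gripper_width: 85.6
```

```bash
python3 goal.py 512.3 -221.2 41 -0.215; python3 -c "
from h import *
snap('wrist','w3');snap('scene','s3');crop('s3',190,90,350,270,4,'c7')"
```

```text
t 3.0 pos [ 511.5 -221.1   40.7] yaw -0.2158 w 85.6 F [-2.8 -0.3  3.2]
shift [ 0.0017 -0.0001 -0.0006] turn [ 0.0002  0.0011 -0.0004] len 0.9 deg 0.1
```

View pics/w3.png

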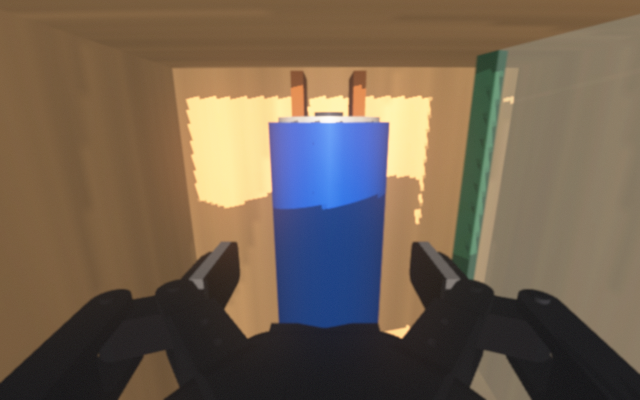

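View pics/c7.png

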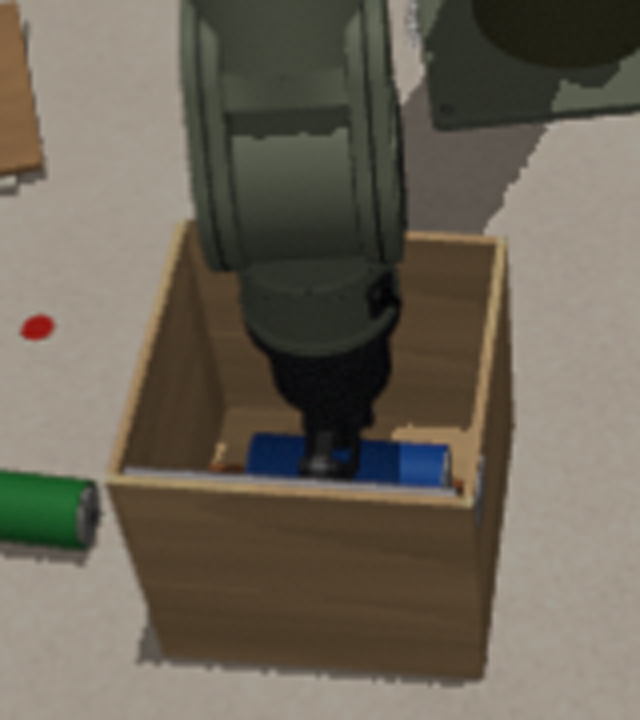

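The flap leans on the back of the +x finger (green edge near (480,150)), and the roller lies centred between the pads at about (329,200). I'll grip now.

Request:
carry_out(motion=[[[-0.5,0.003,0,0,0,0,0],[0,0.003,0,0,0,0,0],[0.5,0.003,0,0,0,0,0],[1,0.003,0,0,0,0,0],[1,0.003,0,0,0,0,0]]])

```text
time: 3.6
position: [513.5, -221.0, 41.2]
orientation: [[0.977, -0.213, -0.001], [-0.213, -0.977, -0.0], [-0.001, 0.0, -1.0]]
wrist_force: [-3.3, -0.8, 14.5]
gripper_width: 48.0
```

Request:
carry_out(motion=[[[1,0,0,0,0,0,0],[1,0,0,0,0,0,0],[1,0,0,0,0,0,0]]])

```text
time: 3.9
position: [513.5, -221.0, 41.2]
orientation: [[0.977, -0.214, -0.001], [-0.214, -0.977, -0.0], [-0.001, 0.0, -1.0]]
wrist_force: [-3.5, 1.0, 13.4]
gripper_width: 48.7
```

```bash
python3 goal.py 512.3 -221.2 300 -0.215; python3 -c "
from h import *
snap('wrist','w4')"
```

```text
t 3.9 pos [ 513.5 -221.    41.2] yaw -0.2152 w 48.7 F [-3.5  1.  13.4]
shift [-0.0025  0.001  -0.5177] turn [ 0.0001  0.0003 -0.0001] len 258.8 deg 0.0
```

View pics/w4.png

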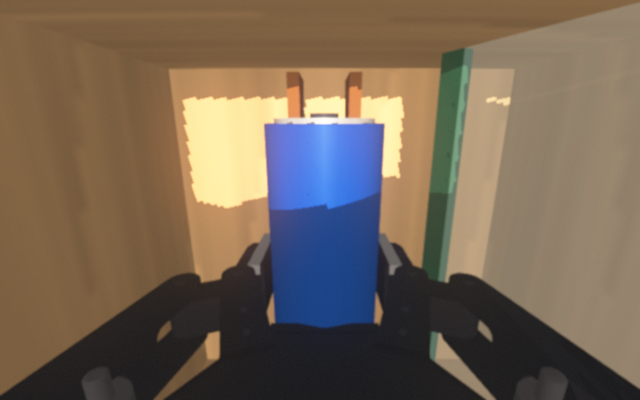

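Request:
carry_out(motion=[[[1,0,0,-0.01,0,0,0],[1,0,0,-0.03,0,0,0],[1,0,0,-0.06,0,0,0],[1,0,0,-0.1,0,0,0],[1,0,0,-0.14,0,0,0]]])

```text
time: 4.45
position: [512.8, -220.7, 111.3]
orientation: [[0.977, -0.213, -0.003], [-0.213, -0.977, 0.001], [-0.003, -0.0, -1.0]]
wrist_force: [-2.1, -0.5, -5.2]
gripper_width: 48.0
```

```bash
python3 goal.py 512.3 -221.2 300 -0.215; python3 -c "
from h import *
snap('wrist','w5')"
```

```text
t 4.45 pos [ 512.8 -220.7  111.3] yaw -0.2149 w 48.0 F [-2.1 -0.5 -5.2]
shift [-0.0018  0.0011 -0.3774] turn [-0.0001  0.0013  0.    ] len 188.7 deg 0.2
```

View pics/w5.png

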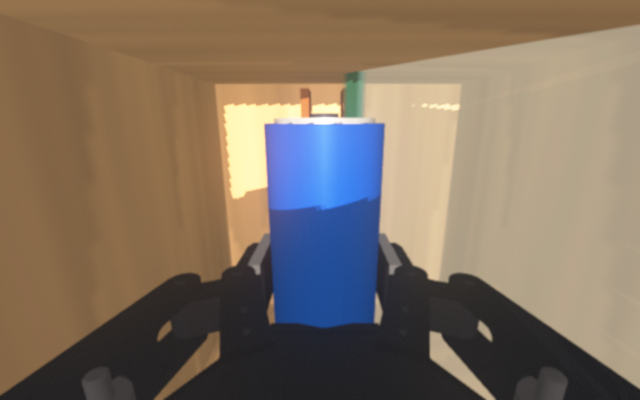

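The grip holds: the roller hasn't moved relative to the pads. I'll lift it clear.

Request:
carry_out(motion=[[[1,0,0,-0.06,0,0,0],[1,0,0,-0.13,0,0,0],[1,0,0,-0.2,0,0,0],[1,0,0,-0.27,0,0,0],[1,0,0,-0.34,0,0,0]]])

```text
time: 5.0
position: [513.3, -220.8, 281.8]
orientation: [[0.977, -0.213, -0.001], [-0.213, -0.977, 0.001], [-0.002, -0.0, -1.0]]
wrist_force: [1.5, -0.4, -5.5]
gripper_width: 48.5
```

Request:
carry_out(motion=[[[1,0,0,-0.04,0,0,0],[1,0,0,-0.05,0,0,0],[1,0,0,-0.05,0,0,0],[1,0,0,-0.05,0,0,0],[1,0,0,-0.05,0,0,0]]])

```text
time: 5.5
position: [513.2, -220.8, 303.9]
orientation: [[0.977, -0.213, -0.004], [-0.213, -0.977, 0.001], [-0.004, -0.0, -1.0]]
wrist_force: [-0.7, 0.2, -5.3]
gripper_width: 48.3
```

```bash
python3 goal.py 590 225 300 -0.0; python3 -c "
from h import *
snap('wrist','w6');snap('scene','s6');print(state()['q'].round(2))"
```

```text
t 5.5 pos [ 513.2 -220.8  303.9] yaw -0.215 w 48.3 F [-0.7  0.2 -5.3]
shift [-0.0401 -0.9038  0.0083] turn [-0.0004  0.0018 -0.1026] len 452.4 deg 12.3
[ 0.5   0.62 -0.29  1.41  0.18  1.14 -0.03]
```

View pics/w6.png

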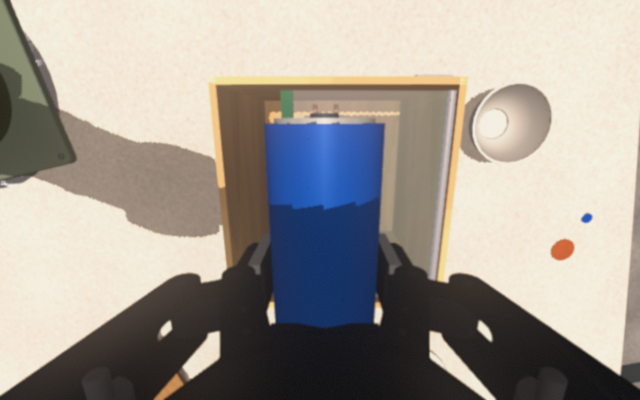

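View pics/s6.png

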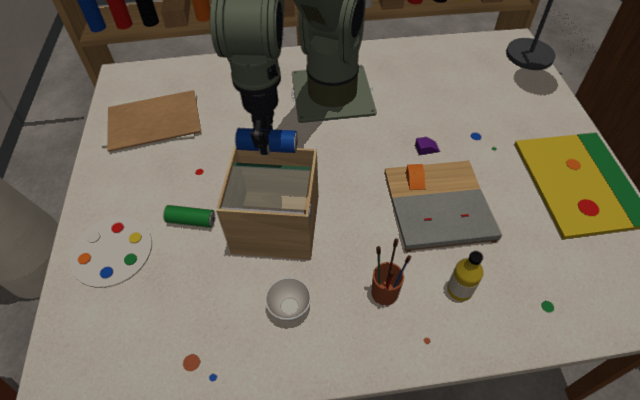

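Request:
carry_out(motion=[[[1,-0.01,-0.06,0,0,0,-0.02],[1,-0.02,-0.15,0,0,0,-0.04],[1,-0.03,-0.24,0,0,0,-0.06],[1,-0.04,-0.33,0,0,0,-0.08],[1,-0.04,-0.42,0,0,0,-0.093]]])

```text
time: 6.1
position: [538.5, -9.7, 305.0]
orientation: [[1.0, -0.019, -0.002], [-0.019, -1.0, 0.0], [-0.002, -0.0, -1.0]]
wrist_force: [1.4, -0.9, -5.3]
gripper_width: 48.1
```

```bash
python3 goal.py 540 120 300 -0.02
```

```text
t 6.1 pos [538.5  -9.7 305. ] yaw -0.0186 w 48.1 F [ 1.4 -0.9 -5.3]
shift [-0.0017 -0.2594  0.0101] turn [-0.0002  0.0011  0.0007] len 129.8 deg 0.2
```

Request:
carry_out(motion=[[[1,0,-0.08,0,0,0,0],[1,0,-0.16,0,0,0,0],[1,0,-0.23,0,0,0,0],[1,0,-0.26,0,0,0,0],[1,0,-0.26,0,0,0,0]]])

```text
time: 6.6
position: [541.1, 120.8, 304.8]
orientation: [[1.0, -0.017, -0.003], [-0.017, -1.0, 0.001], [-0.003, -0.001, -1.0]]
wrist_force: [-0.9, -0.7, -5.2]
gripper_width: 48.3
```

```bash
python3 goal.py 599 232 250 -0.02; python3 -c "
from h import *
snap('wrist','w7')"
```

```text
t 6.6 pos [541.1 120.8 304.8] yaw -0.0171 w 48.3 F [-0.9 -0.7 -5.2]
shift [ 0.1123 -0.2243  0.1095] turn [-0.0006  0.0013  0.0014] len 136.8 deg 0.2
```

View pics/w7.png

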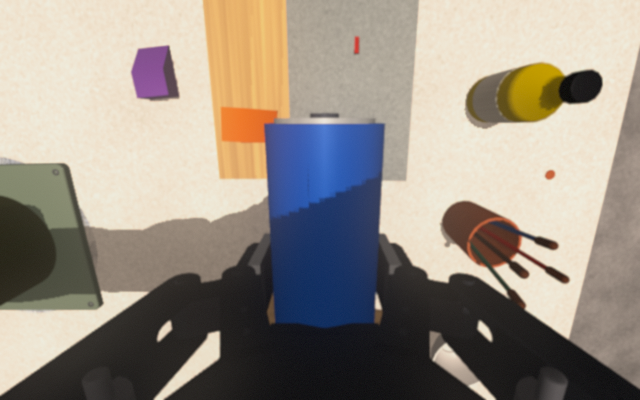

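```bash
python3 -c "
from h import *
crop('w7',195,0,430,190,3.4,'c8')"
```

```text
(no output)
```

View pics/c8.png

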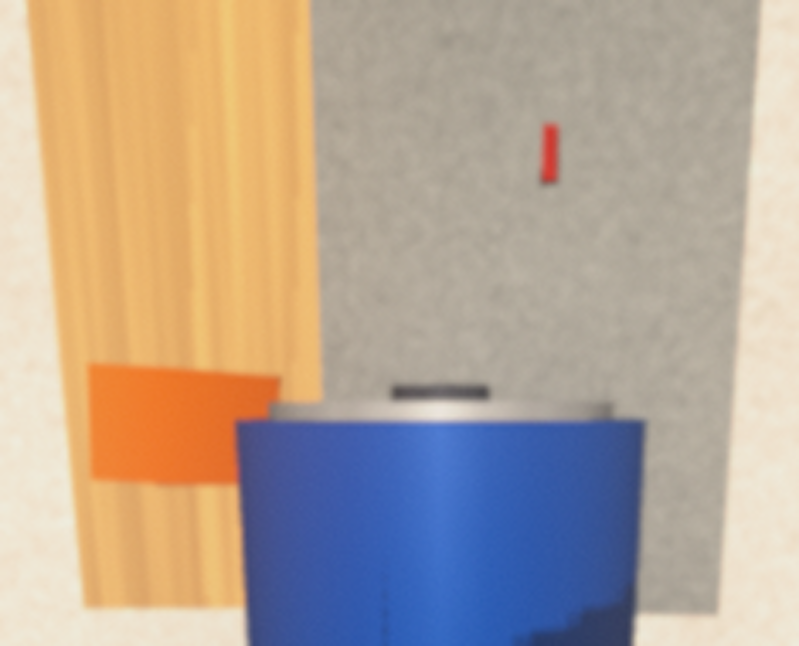

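```bash
cat > fit3.py <<'E'
from fit import *
np.set_printoptions(precision=2,suppress=True)
W=lambda p:m((195,0),3.4,p)
C=[(-140,-130,20),(-140,130,20),(140,130,38),(140,-130,38),(-30,-130,20),(-30,130,20),(63.5,-52,33.8),(63.5,52,33.8)]
obs=[('scene0',X,S3(p)) for X,p in zip(C,[(62,232),(567,184),(760,632),(187,692),(107,404),(632,352),(318,536),(540,513)])]+[('top0',X,P4(p)) for X,p in zip(C,[(392,401),(54,427),(45,68),(370,43),(384,260),(53,282),(275,145),(144,156)])]
ow=[('w7',X,W(p)) for X,p in [((-140,-130,20),(84,608)),((140,-130,38),(718,613)),((63.5,52,33.8),(550,153)),((63.5,62,33.8),(550,125)),((63.5,42,33.8),(550,183))]]
for o in(obs,ow,obs+ow*3):
    q,r=fit(o,[521,233,0,-.02]);print('board',q,'seat',T(q,(77.4,0,56.4)))
    print(r[-5:].ravel())
qd=q
C=[(-35,-22.5,16),(-35,22.5,16),(35,-22.5,-14),(35,22.5,-14)]
obs=[('scene0',X,S3(p)) for X,p in zip(C,[(193,206),(287,204),(211,358),(301,355)])]+[('top0',X,P4(p)) for X,p in zip(C,[(306,378),(248,378),(313,290),(257,290)])]
ow=[('w7',X,W(p)) for X,p in [((-35,22.5,16),(89,365)),((-35,-22.5,16),(91,482)),((35,22.5,-14),(280,378))]]
for o in(obs,ow,obs+ow*2):
    q,r=fit(o,[436,183,36,-.05]);print('chock',q)
    c,s=np.cos(qd[3]),np.sin(qd[3]);d=q[:2]-qd[:2];print('chock in board',c*d[0]+s*d[1],-s*d[0]+c*d[1],q[3]-qd[3])
E
python3 fit3.py
```

```text
board [520.98 233.3   -4.    -0.02] seat [598.37 231.86  52.4 ]
[-0.15 -0.35 -0.29 -0.31 -0.38  0.57  0.01  0.06 -0.21 -0.07]
board [520.17 232.37  -1.3   -0.02] seat [597.56 231.15  55.1 ]
[ 0.36  0.01 -0.19  0.43 -0.05  0.1   0.14 -0.02 -0.23 -0.48]
board [520.43 232.62  -2.5   -0.02] seat [597.82 231.33  53.9 ]
[ 0.69 -0.39 -0.31  0.18  0.09  0.17  0.29  0.08 -0.1  -0.43]
chock [436.39 183.75  32.45  -0.07]
chock in board -83.20974371550469 -50.272476696621 -0.05696489704141562
chock [436.29 182.17  36.88  -0.08]
chock in board -83.28450294414523 -51.86054547688653 -0.0634632013721491
chock [435.85 182.5   34.38  -0.08]
chock in board -83.72619534790807 -51.535728970220646 -0.05973718838438795
```

```bash
python3 goal.py 603 231 110 -0.018
```

```text
t 6.65 pos [541.3 118.9 304.8] yaw -0.0191 w 48.5 F [ 0.3 -1.7 -5.5]
shift [ 0.1201 -0.2265  0.3893] turn [-0.0001  0.0013 -0.0005] len 233.1 deg 0.2
```

Request:
carry_out(motion=[[[1,0.04,-0.06,0.02,0,0.001,0],[1,0.08,-0.14,0.06,0,0.001,0],[1,0.11,-0.2,0.12,0,0.001,0],[1,0.12,-0.226,0.18,0,0.001,0],[1,0.12,-0.226,0.25,0,0.001,0]]])

```text
time: 7.15
position: [603.9, 231.2, 178.5]
orientation: [[1.0, -0.019, 0.0], [-0.019, -1.0, 0.001], [0.0, -0.001, -1.0]]
wrist_force: [1.0, -0.8, -5.9]
gripper_width: 48.5
```

```bash
python3 goal.py 603 231 70 -0.018
```

```text
t 7.15 pos [603.9 231.2 178.5] yaw -0.0195 w 48.5 F [ 1.  -0.8 -5.9]
shift [-0.0019  0.0007  0.2169] turn [-0.0005 -0.0001 -0.0007] len 108.5 deg 0.1
```

Request:
carry_out(motion=[[[1,-0.002,0,0.06,0,0,0],[1,-0.002,0,0.11,0,0,0],[1,-0.002,0,0.16,0,0,0],[1,-0.002,0,0.2,0,0,0],[1,-0.002,0,0.217,0,0,0]]])

```text
time: 7.65
position: [602.1, 228.6, 69.6]
orientation: [[1.0, -0.022, -0.002], [-0.022, -1.0, -0.001], [-0.002, 0.001, -1.0]]
wrist_force: [-0.0, 0.3, -4.2]
gripper_width: 48.4
```

```bash
python3 goal.py 603 231 40 -0.018;  python3 -c "
from h import *
snap('wrist','w8');snap('scene','s8');crop('s8',370,90,530,270,4,'c9')"
```

```text
t 7.65 pos [602.1 228.6  69.6] yaw -0.0215 w 48.4 F [-0.   0.3 -4.2]
shift [ 0.0018 -0.0049  0.0592] turn [ 0.0006  0.001  -0.0017] len 29.7 deg 0.2
```

View pics/w8.png

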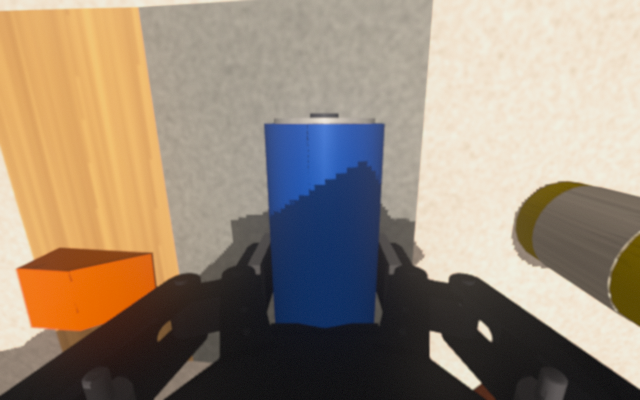

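View pics/c9.png

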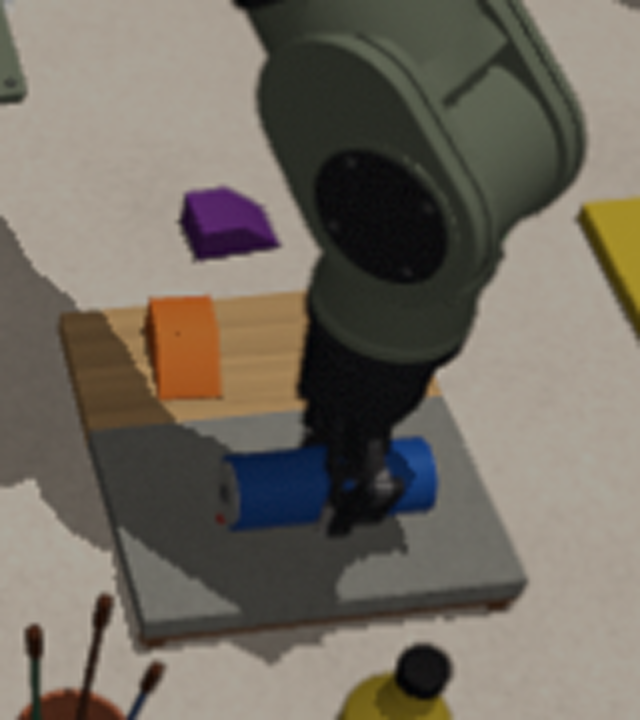

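Request:
carry_out(motion=[[[1,0.002,-0.004,0.02,0,0.001,-0.001],[1,0.002,-0.004,0.036,0,0.001,-0.001],[1,0.002,-0.004,0.046,0,0.001,-0.001],[1,0.002,-0.004,0.052,0,0.001,-0.001],[1,0.002,-0.004,0.055,0,0.001,-0.001]]])

```text
time: 8.25
position: [603.5, 232.4, 43.9]
orientation: [[1.0, -0.018, 0.002], [-0.018, -1.0, 0.0], [0.002, -0.0, -1.0]]
wrist_force: [0.5, 0.4, -5.2]
gripper_width: 48.5
```

```bash
python3 goal.py 603 231 40 -0.018
```

```text
t 8.25 pos [603.5 232.4  43.9] yaw -0.0182 w 48.5 F [ 0.5  0.4 -5.2]
shift [-0.0009  0.0028  0.0078] turn [-0.0002 -0.001  -0.0001] len 4.2 deg 0.1
```

Request:
carry_out(motion=[[[1,0,0.001,0.004,0,0,0],[1,0,0.001,0.006,0,0,0],[1,0,0.001,0.006,0,0,0]]])

```text
time: 8.55
position: [603.5, 231.9, 41.1]
orientation: [[1.0, -0.018, 0.002], [-0.018, -1.0, 0.0], [0.002, -0.0, -1.0]]
wrist_force: [0.2, -1.1, -4.7]
gripper_width: 48.5
```

Request:
carry_out(motion=[[[1,0,0,0.002,0,0,0],[1,0,0,0.003,0,0,0],[1,0,0,0.003,0,0,0]]])

```text
time: 8.85
position: [603.5, 231.9, 39.6]
orientation: [[1.0, -0.018, 0.002], [-0.018, -1.0, 0.0], [0.002, -0.0, -1.0]]
wrist_force: [-0.1, -0.8, -5.5]
gripper_width: 48.5
```

Request:
carry_out(motion=[[[1,0,0,0.002,0,0,0],[1,0,0,0.003,0,0,0],[1,0,0,0.003,0,0,0]]])

```text
time: 9.15
position: [603.6, 231.9, 38.5]
orientation: [[1.0, -0.018, 0.002], [-0.018, -1.0, 0.001], [0.002, -0.001, -1.0]]
wrist_force: [-2.8, -0.8, 3.6]
gripper_width: 48.3
```

Request:
carry_out(motion=[[[1,0,0,0.001,0,0,0],[1,0,0,0.002,0,0,0],[1,0,0,0.002,0,0,0]]])

```text
time: 9.45
position: [603.6, 232.0, 38.4]
orientation: [[1.0, -0.018, 0.003], [-0.018, -1.0, 0.001], [0.003, -0.001, -1.0]]
wrist_force: [-8.5, -3.1, 20.3]
gripper_width: 48.6
```

Request:
carry_out(motion=[[[1,0,0,-0.002,0,0,0],[1,0,0,-0.002,0,0,0],[0.3,0,0,-0.002,0,0,0],[-0.2,0,0,-0.002,0,0,0],[-0.6,0,0,-0.002,0,0,0]]])

```text
time: 9.95
position: [603.6, 232.0, 38.1]
orientation: [[1.0, -0.018, 0.002], [-0.018, -1.0, 0.001], [0.002, -0.001, -1.0]]
wrist_force: [0.9, -0.4, -0.2]
gripper_width: 63.8
```

Request:
carry_out(motion=[[[-1,0,0,0,0,0,0],[-1,0,0,0,0,0,0],[-1,0,0,0,0,0,0],[-1,0,0,0,0,0,0]]])

```text
time: 10.35
position: [603.5, 231.9, 38.1]
orientation: [[1.0, -0.018, 0.002], [-0.018, -1.0, 0.001], [0.002, -0.001, -1.0]]
wrist_force: [-0.1, -0.3, -0.1]
gripper_width: 85.5
```

```bash
python3 goal.py 603 231 40 -0.018;  python3 -c "
from h import *
snap('wrist','w9')"
```

```text
t 10.35 pos [603.5 231.9  38.1] yaw -0.0181 w 85.5 F [-0.1 -0.3 -0.1]
shift [-0.001   0.0019 -0.0038] turn [-0.0003 -0.001  -0.0001] len 2.2 deg 0.1
```

View pics/w9.png

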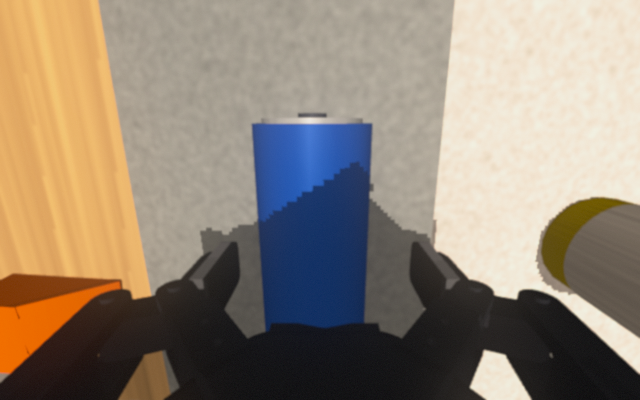

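Request:
carry_out(motion=[[[-1,-0.004,0,-0.02,0,0,0],[-1,-0.004,0,-0.06,0,0,0],[-1,-0.004,0,-0.14,0,0,0],[-1,-0.004,0,-0.24,0,0,0],[-1,-0.004,0,-0.32,0,0,0]]])

```text
time: 10.9
position: [601.1, 232.0, 201.6]
orientation: [[1.0, -0.018, 0.004], [-0.018, -1.0, 0.001], [0.004, -0.001, -1.0]]
wrist_force: [-0.0, -0.1, 0.6]
gripper_width: 84.9
```

```bash
python3 goal.py 430 130 210 1.493;  python3 -c "
from h import *
snap('wrist','w10');snap('scene','s10');crop('s10',370,130,530,270,4,'c10')"
```

```text
t 10.9 pos [601.1 232.  201.6] yaw -0.018 w 84.9 F [-0.  -0.1  0.6]
shift [-0.3383  0.2101 -0.0184] turn [ 0.0008 -0.0019 -0.7215] len 199.3 deg 86.6
```

View pics/w10.png

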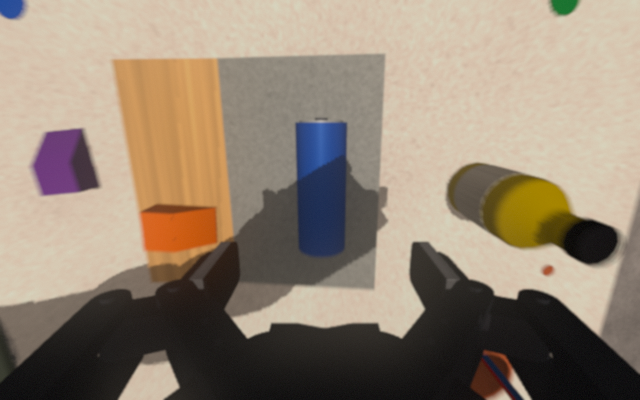

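View pics/c10.png

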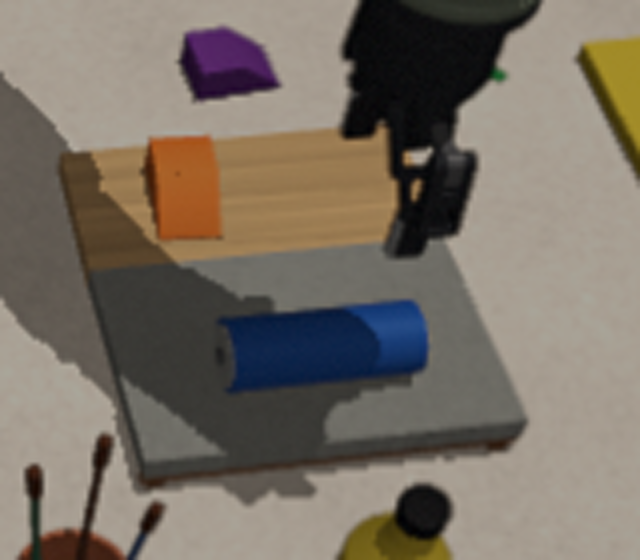

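```bash
python3 -c "
from fit import *
crop('w10',100,40,400,300,2.6,'c11')
o=[('w10',X,p) for X,p in [((0,-65,25),(322,256)),((-25,-65,0),(299,248)),((25,-65,0),(345,248)),((-25,65,0),(296,122)),((25,65,0),(347,122))]]
q,r=fit(o,[598,231,56,-.02]);print(q.round(3));print(r.round(2))
d=q[:2]-[520.3,232.5];a=-.018;print(np.cos(a)*d[0]+np.sin(a)*d[1],-np.sin(a)*d[0]+np.cos(a)*d[1])"
```

```text
[ 5.97756e+02  2.31708e+02  6.16220e+01 -1.80000e-02]
[[-0.08  1.6 ]
 [-0.16 -1.03]
 [ 0.2  -1.16]
 [-0.51  0.25]
 [ 0.55  0.16]]
77.45803748362245 0.6025571914862742
```

View pics/c11.png

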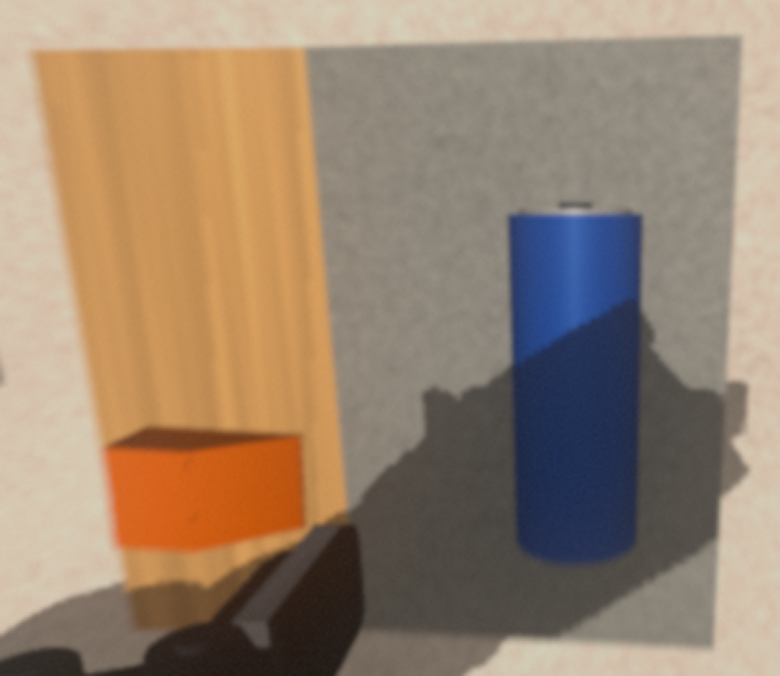

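```bash
python3 -c "
from fit import *
W=lambda p:m((100,40),2.6,p)
o=[('w10',X,W(p)) for X,p in [((-35,22.5,16),(107,448)),((-35,-22.5,16),(118,548)),((35,22.5,-14),(302,437)),((35,-22.5,-14),(303,527))]]
q,r=fit(o,[436,183,36,-.05]);print(q.round(3));print(r.round(2))"; python3 goal.py 420 183 200 1.493
```

```text
[ 4.33833e+02  1.81521e+02  3.51920e+01 -8.20000e-02]
[[-0.04  0.06]
 [-0.01 -0.4 ]
 [-0.47 -0.  ]
 [ 0.54  0.37]]
t 11.0 pos [602.6 232.7 204.3] yaw -0.0184 w 85.2 F [ 0.3  0.9 -0.9]
shift [-0.3634  0.1062  0.0048] turn [ 0.0019 -0.0052 -0.7216] len 189.3 deg 86.6
```

Request:
carry_out(motion=[[[-1,-0.07,0.02,-0.02,0,0,-0.07],[-1,-0.14,0.04,-0.03,0,0,-0.14],[-1,-0.21,0.06,-0.03,0,0,-0.21],[-1,-0.28,0.08,-0.03,0,0,-0.28],[-1,-0.34,0.1,-0.03,0,-0.002,-0.35]]])

```text
time: 11.5
position: [428.3, 184.4, 213.4]
orientation: [[0.751, 0.661, -0.001], [0.661, -0.751, -0.001], [-0.002, 0.0, -1.0]]
wrist_force: [1.4, 0.6, -0.5]
gripper_width: 85.2
```

```bash
python3 goal.py 418.6 183 200 1.489
```

```text
t 11.5 pos [428.3 184.4 213.4] yaw 0.7216 w 85.2 F [ 1.4  0.6 -0.5]
shift [-0.0164 -0.0106  0.0268] turn [-3.000e-04  8.000e-04 -3.664e-01] len 16.6 deg 44.0
```

Request:
carry_out(motion=[[[-1,-0.01,-0.005,0,0,0,-0.07],[-1,-0.016,-0.01,0.01,0,0,-0.14],[-1,-0.016,-0.01,0.02,0,0,-0.21],[-1,-0.016,-0.01,0.027,0,0,-0.28],[-1,-0.016,-0.01,0.027,0,0,-0.35]]])

```text
time: 12.0
position: [420.7, 183.3, 199.4]
orientation: [[0.116, 0.993, -0.001], [0.993, -0.116, -0.001], [-0.002, -0.001, -1.0]]
wrist_force: [0.4, -0.6, 0.5]
gripper_width: 85.4
```

Request:
carry_out(motion=[[[-1,0,0,0,0,0,-0.01],[-1,0,0,0,0,0,-0.016]]])

```text
time: 12.2
position: [420.9, 183.3, 199.5]
orientation: [[0.092, 0.996, -0.002], [0.996, -0.092, -0.001], [-0.001, -0.001, -1.0]]
wrist_force: [-1.4, -0.5, -0.3]
gripper_width: 85.2
```

```bash
python3 goal.py 418.6 183 100 1.489;python3 -c "
from h import *
snap('wrist','w12')"
```

```text
t 12.2 pos [420.9 183.3 199.5] yaw 1.4785 w 85.2 F [-1.4 -0.5 -0.3]
shift [-0.0009 -0.0042  0.1989] turn [-0.0007  0.0005 -0.005 ] len 99.5 deg 0.6
```

View pics/w12.png

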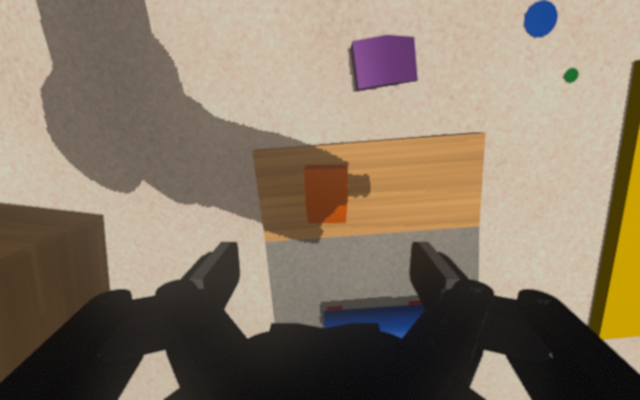

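```bash
python3 -c "
from h import *
crop('w12',245,120,495,330,3,'c12')"
```

```text
(no output)
```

View pics/c12.png

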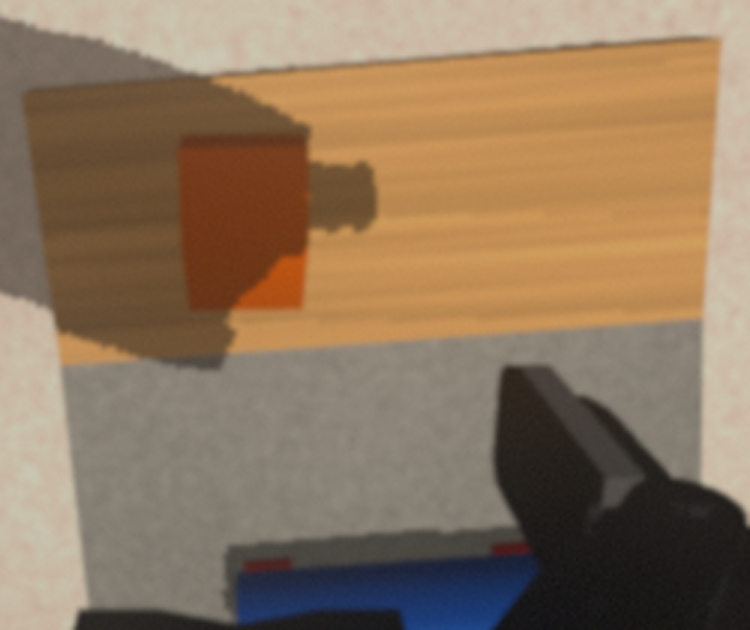

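```bash
cat > fit4.py <<'E'
from fit import *
np.set_printoptions(precision=3,suppress=True)
W=lambda p:m((245,120),3,p)
o=[('w12',X,W(p)) for X,p in [((-35,22.5,16),(308,147)),((-35,-22.5,16),(180,147)),((35,22.5,-14),(302,308)),((35,-22.5,-14),(190,310))]]
q,r=fit(o,[436,183,36,-.05]);print('chock',q);print(r.ravel())
f=lambda z:[n for n in z]
ob=[('w12',X,W(p)) for X,p in [((-140,-130,20),(24,93)),((-140,130,20),(721,38)),((-30,-130,20),(63,367)),((-30,130,20),(703,320))]]
b,r=fit(ob,[520,233,0,-.02]);print('board',b);print(r.ravel())
d=q[:2]-b[:2];a=b[3];print('chock in board',np.cos(a)*d[0]+np.sin(a)*d[1],-np.sin(a)*d[0]+np.cos(a)*d[1],q[2]-b[2],q[3]-a)
E
python3 fit4.py
```

```text
chock [436.646 183.446  32.852  -0.081]
[ 0.398 -0.136 -0.273  0.425 -0.044 -0.062 -0.1   -0.273]
board [520.765 233.357  -0.174  -0.016]
[-0.154  0.477  0.246  0.474 -0.258 -0.492  0.155 -0.544]
chock in board -83.32632915279798 -51.22432855579369 33.02594830736703 -0.06537083172974126
```

```bash
python3 goal.py 419.8 183.7 60 1.491
```

```text
t 12.25 pos [420.9 183.4 199.5] yaw 1.4793 w 85.2 F [-0.4  0.6 -1. ]
shift [ 0.0007 -0.0018  0.2789] turn [-0.0006  0.0005 -0.0056] len 139.5 deg 0.7
```

Request:
carry_out(motion=[[[-1,0.001,-0.002,0.07,0,0,-0.005],[-1,0.001,-0.002,0.14,0,0,-0.005],[-1,0.001,-0.002,0.21,0,0,-0.005],[-1,0.001,-0.002,0.26,0,0,-0.005],[-1,0.001,-0.002,0.278,0,0,-0.005]]])

```text
time: 12.75
position: [419.0, 183.8, 58.7]
orientation: [[0.081, 0.997, -0.003], [0.997, -0.081, -0.002], [-0.003, -0.003, -1.0]]
wrist_force: [0.8, 1.3, -0.1]
gripper_width: 85.1
```

```bash
python3 goal.py 419.8 183.7 28 1.491;python3 -c "
from h import *
snap('wrist','w13')"
```

```text
t 12.75 pos [419.  183.8  58.7] yaw 1.4902 w 85.1 F [ 0.8  1.3 -0.1]
shift [0.0001 0.0018 0.0615] turn [-0.0016  0.0012 -0.0004] len 30.7 deg 0.2
```

View pics/w13.png

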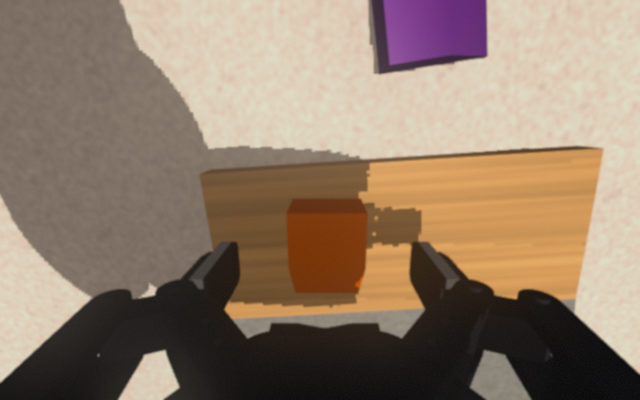

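Request:
carry_out(motion=[[[-1,0,0.001,0.02,-0.0015,0.001,0],[-1,0,0.001,0.04,-0.0015,0.001,0],[-1,0,0.001,0.055,-0.0015,0.001,0],[-1,0,0.001,0.06,-0.0015,0.001,0],[-1,0,0.001,0.06,-0.0015,0.001,0]]])

```text
time: 13.3
position: [420.3, 184.0, 30.6]
orientation: [[0.079, 0.997, 0.002], [0.997, -0.079, 0.001], [0.001, 0.002, -1.0]]
wrist_force: [-0.0, 0.5, 1.1]
gripper_width: 85.3
```

```bash
python3 goal.py 419.8 183.7 28 1.491;python3 -c "
from h import *
snap('wrist','w14')"
```

```text
t 13.3 pos [420.3 184.   30.6] yaw 1.4915 w 85.3 F [-0.   0.5  1.1]
shift [-0.0007 -0.001   0.0052] turn [ 0.001  -0.0005  0.0003] len 2.7 deg 0.1
```

View pics/w14.png

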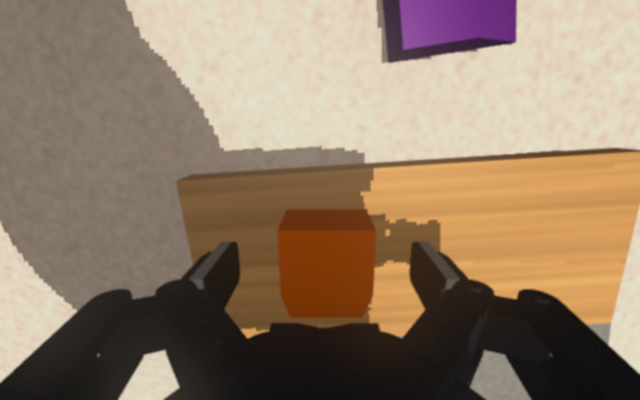

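Request:
carry_out(motion=[[[0,0,0,0.002,0,0,0],[0.5,0,0,0.002,0,0,0],[1,0,0,0.002,0,0,0],[1,0,0,0.002,0,0,0],[1,0,0,0.002,0,0,0]]])

```text
time: 13.85
position: [420.2, 183.9, 29.6]
orientation: [[0.079, 0.997, 0.002], [0.997, -0.079, 0.001], [0.001, 0.002, -1.0]]
wrist_force: [-1.3, -0.5, 9.8]
gripper_width: 44.1
```

Request:
carry_out(motion=[[[1,0,0,0,0,0,0],[1,0,0,0,0,0,0],[1,0,0,-0.004,0,0,0],[1,0,0,-0.012,0,0,0],[1,0,0,-0.03,0,0,0]]])

```text
time: 14.35
position: [419.9, 183.8, 44.3]
orientation: [[0.079, 0.997, 0.001], [0.997, -0.079, 0.0], [0.001, 0.001, -1.0]]
wrist_force: [-0.5, 0.2, -1.1]
gripper_width: 44.2
```

```bash
python3 goal.py 419.8 183.7 42 1.5528;python3 -c "
from h import *
snap('wrist','w15');snap('scene','s15');crop('s15',370,110,530,270,4,'c15')"
```

```text
t 14.35 pos [419.9 183.8  44.3] yaw 1.4921 w 44.2 F [-0.5  0.2 -1.1]
shift [-0.0002 -0.0001  0.0046] turn [ 0.0004 -0.0003 -0.029 ] len 2.3 deg 3.5
```

View pics/w15.png

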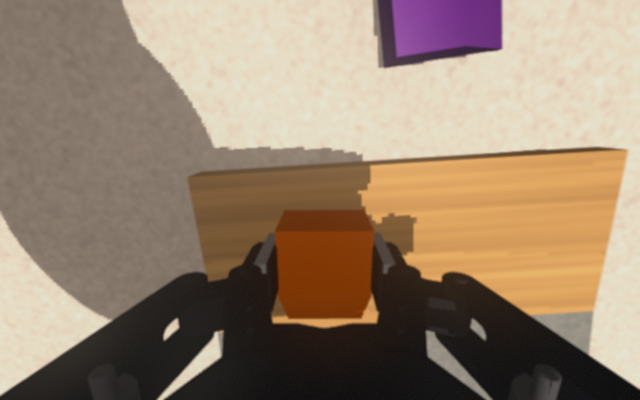

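View pics/c15.png

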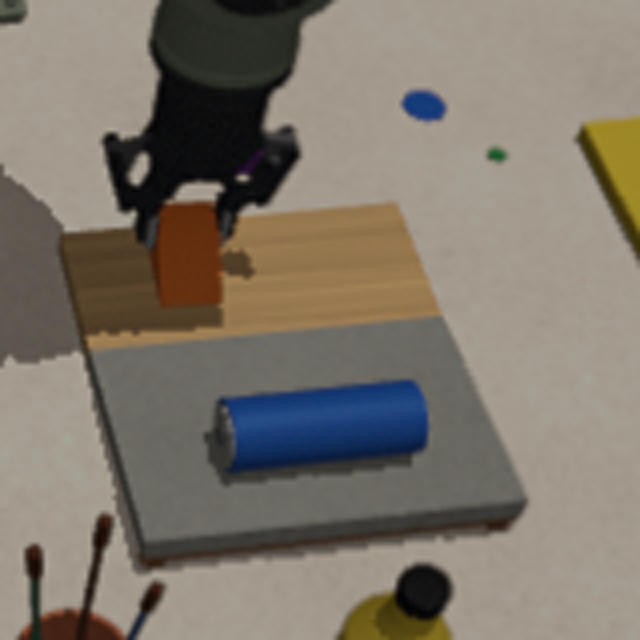

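```bash
cat > goalp.py <<'E'
import sys
from h import *
from scipy.spatial.transform import Rotation as Ro
# chock centre target in board: x,y, hover(mm), pitch deg ; prints shift/turn
bx,by,hov,p=[float(v) for v in sys.argv[1:5]]
B=np.array([520.35,232.6,0]);a=-0.018;ph=np.radians(p)
Rb=Ro.from_euler('z',a).as_matrix()
cz=42.6+(bx-32.2)*np.tan(np.radians(6)) if bx>0 else 36
C=B+Rb@np.array([bx,by,cz+hov])
Rc=Rb@Ro.from_euler('y',-ph).as_matrix()   # chock attitude
t=C+Rc@np.array([-15.5,0,-6.4])
G=np.column_stack([Rc[:,1],Rc[:,0],-Rc[:,2]])
s=state();R=s['orientation']
d=R.T@(t-s['position'])/500;w=Ro.from_matrix(R.T@G).as_rotvec(degrees=True)/120
cn=s['position']+R@np.array([0,15.5,-6.4]);cb=Rb.T@(cn-B)
print('t',round(s['time'],2),'pos',s['position'].round(1),'target',t.round(1),'F',s['wrist_force'].round(1),'w',round(s['gripper_width'],1))
print('chock in board now',cb.round(1),'pitch',round(float(np.degrees(np.arcsin(R[0,2]))),2),'yawrel',round(float(np.arctan2(R[1,0],R[0,0])-a-np.pi/2),3))
print('shift',d.round(4),'turn',w.round(4))
E
python3 goalp.py 10 0 30 6
```

```text
t 14.45 pos [420.4 183.9  45. ] target [515.6 232.7  62.3] F [ 0.3  0.3 -1. ] w 44.0
chock in board now [-83.6 -51.4  51.5] pitch 0.13 yawrel -0.061
shift [ 0.1124  0.1821 -0.0339] turn [-0.0489  0.0007 -0.0293]
```

Request:
carry_out(motion=[[[1,0.01,0.01,-0.03,0,0,-0.01],[1,0.04,0.06,-0.04,-0.02,0,-0.02],[1,0.07,0.11,-0.04,-0.035,0,-0.029],[1,0.1,0.16,-0.036,-0.049,0,-0.029],[1,0.112,0.182,-0.034,-0.049,0.001,-0.029]]])

```text
time: 14.95
position: [516.4, 233.7, 61.2]
orientation: [[0.018, 0.994, 0.106], [1.0, -0.017, -0.001], [0.001, 0.106, -0.994]]
wrist_force: [-0.9, 0.0, -1.9]
gripper_width: 43.7
```

Request:
carry_out(motion=[[[1,0,0,0,0,0,0]]])

```text
time: 15.05
position: [515.9, 232.8, 60.9]
orientation: [[0.019, 0.994, 0.104], [1.0, -0.019, -0.002], [0.0, 0.104, -0.995]]
wrist_force: [0.4, 0.3, -1.3]
gripper_width: 43.8
```

```bash
python3 goalp.py 12 0 3 6;python3 -c "
from h import *
snap('wrist','w16');snap('scene','s16');crop('s16',370,110,530,270,4,'c16')"
```

```text
t 15.05 pos [515.9 232.8  60.9] target [517.6 232.6  35.5] F [ 0.4  0.3 -1.3] w 43.8
chock in board now [10.3  0.1 68.9] pitch 5.98 yawrel -0.001
shift [-0.0002 -0.0019  0.0509] turn [-0.0002 -0.0001 -0.0004]
```

View pics/w16.png

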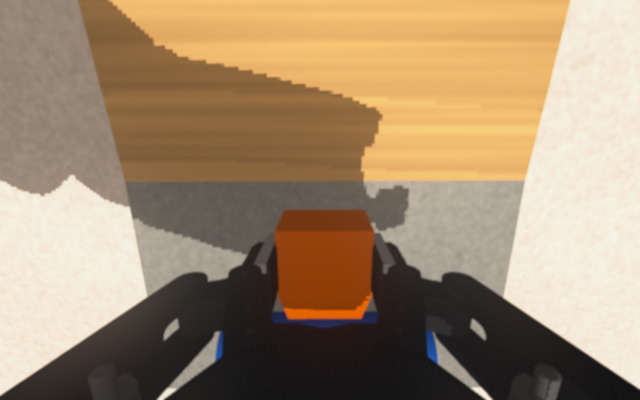

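View pics/c16.png

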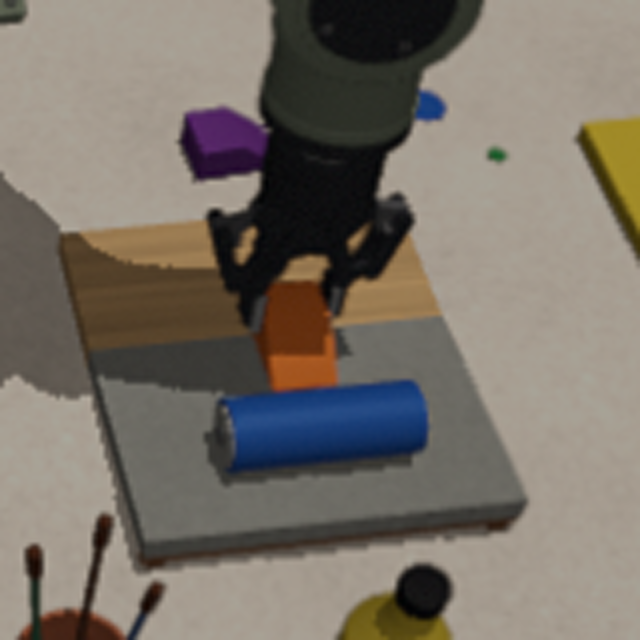

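Request:
carry_out(motion=[[[1,0,-0.002,0.02,0,0,0],[1,0,-0.002,0.035,0,0,0],[1,0,-0.002,0.046,0,0,0],[1,0,-0.002,0.052,0,0,0],[1,0,-0.002,0.052,0,0,0]]])

```text
time: 15.65
position: [516.7, 232.4, 35.0]
orientation: [[0.018, 0.994, 0.103], [1.0, -0.018, -0.002], [-0.0, 0.103, -0.995]]
wrist_force: [0.5, 0.2, -0.6]
gripper_width: 43.8
```

Request:
carry_out(motion=[[[1,0,0,0.003,0,0,0],[1,0,0,0.003,0,0,0],[1,0,0,0.003,0,0,0]]])

```text
time: 15.95
position: [517.1, 232.5, 34.1]
orientation: [[0.018, 0.994, 0.104], [1.0, -0.018, -0.002], [0.0, 0.104, -0.995]]
wrist_force: [0.2, -1.0, -1.2]
gripper_width: 44.1
```

```bash
python3 goalp.py 12 0 0 6
```

```text
t 15.95 pos [517.1 232.5  34.1] target [517.6 232.6  32.5] F [ 0.2 -1.  -1.2] w 44.1
chock in board now [11.5 -0.2 42.1] pitch 5.98 yawrel -0.0
shift [0.0004 0.0006 0.0033] turn [-0.0002  0.     -0.0001]
```

Request:
carry_out(motion=[[[1,0,0,0.002,0,0,0],[1,0,0,0.003,0,0,0],[1,0,0,0.003,0,0,0]]])

```text
time: 16.25
position: [517.3, 232.4, 32.6]
orientation: [[0.018, 0.994, 0.104], [1.0, -0.018, -0.002], [-0.0, 0.104, -0.995]]
wrist_force: [-1.4, -0.0, 0.5]
gripper_width: 43.7
```

Request:
carry_out(motion=[[[1,0,0,0.001,0,0,0],[1,0,0,0.002,0,0,0],[1,0,0,0.002,0,0,0]]])

```text
time: 16.55
position: [517.3, 232.5, 32.4]
orientation: [[0.018, 0.994, 0.105], [1.0, -0.018, -0.002], [-0.0, 0.105, -0.995]]
wrist_force: [-8.4, -4.9, 24.1]
gripper_width: 43.9
```

Request:
carry_out(motion=[[[1,0,0,-0.003,0,0,0],[1,0,0.008,-0.003,0,0,0],[1,0,0.018,-0.003,0,0,0],[1,0,0.026,-0.003,0,0,0],[1,0,0.03,-0.003,0,0,0]]])

```text
time: 17.05
position: [532.7, 232.0, 34.4]
orientation: [[0.019, 0.994, 0.104], [1.0, -0.019, -0.002], [-0.0, 0.104, -0.995]]
wrist_force: [0.4, -0.1, -1.1]
gripper_width: 43.8
```

Request:
carry_out(motion=[[[1,0,0,0,0,0,0],[1,0,0,0,0,0,0]]])

```text
time: 17.25
position: [532.0, 232.2, 34.5]
orientation: [[0.018, 0.994, 0.104], [1.0, -0.018, -0.002], [-0.0, 0.104, -0.995]]
wrist_force: [-0.0, -0.7, -1.6]
gripper_width: 43.8
```

```bash
python3 goalp.py 32.2 0 0 6; python3 -c "
from h import *
snap('scene','s17');crop('s17',370,130,530,270,4,'c17')"
```

```text
t 17.25 pos [532.  232.2  34.5] target [537.8 232.3  34.6] F [-0.  -0.7 -1.6] w 43.8
chock in board now [26.4 -0.2 42.4] pitch 5.95 yawrel -0.0
shift [0.0004 0.0116 0.0009] turn [-0.0004  0.     -0.    ]
```

View pics/c17.png

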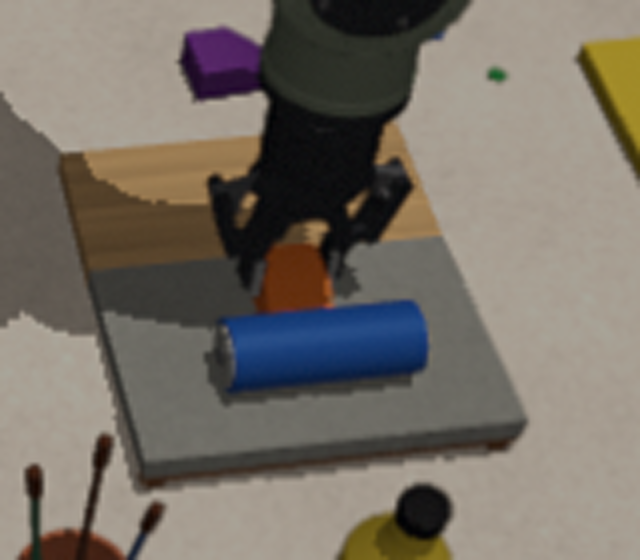

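Request:
carry_out(motion=[[[1,0,0.004,0.0005,0,0,0],[1,0,0.007,0.001,0,0,0],[1,0,0.009,0.001,0,0,0],[1,0,0.009,0.001,0,0,0]]])

```text
time: 17.7
position: [536.8, 232.1, 34.6]
orientation: [[0.018, 0.994, 0.104], [1.0, -0.018, -0.002], [0.0, 0.104, -0.995]]
wrist_force: [0.2, -0.2, -0.1]
gripper_width: 43.9
```

Request:
carry_out(motion=[[[1,0,0.001,0,0,0,0],[1,0,0.002,0,0,0,0],[1,0,0.002,0,0,0,0]]])

```text
time: 18.0
position: [537.4, 232.1, 34.6]
orientation: [[0.018, 0.994, 0.104], [1.0, -0.018, -0.002], [-0.0, 0.104, -0.995]]
wrist_force: [-5.4, -0.8, 3.7]
gripper_width: 43.9
```

```bash
python3 goalp.py 32.2 0 0 6
```

```text
t 18.0 pos [537.4 232.1  34.6] target [537.8 232.3  34.6] F [-5.4 -0.8  3.7] w 43.9
chock in board now [31.8 -0.2 42.6] pitch 5.95 yawrel -0.0
shift [0.0004 0.0008 0.0001] turn [-0.0004  0.0001 -0.    ]
```

Request:
carry_out(motion=[[[1,0,0.001,0,0,0,0],[1,0,0.001,0,0,0,0],[0.4,0,0.001,0,0,0,0],[0,0,0.001,0,0,0,0],[-0.5,0,0.001,0,0,0,0]]])

```text
time: 18.5
position: [538.3, 232.1, 34.7]
orientation: [[0.018, 0.994, 0.104], [1.0, -0.018, -0.002], [-0.0, 0.104, -0.995]]
wrist_force: [0.2, 0.1, -0.2]
gripper_width: 57.1
```

Request:
carry_out(motion=[[[-1,0,0,0,0,0,0],[-1,0,0,0,0,0,0],[-1,0,0,0,0,0,0],[-1,0,0,0,0,0,0]]])

```text
time: 18.9
position: [538.2, 232.1, 34.7]
orientation: [[0.018, 0.994, 0.104], [1.0, -0.018, -0.002], [-0.0, 0.104, -0.995]]
wrist_force: [-0.0, 0.5, -0.5]
gripper_width: 85.3
```

```bash
python3 goalp.py 32.2 0 0 6; python3 -c "
from h import *
snap('wrist','w18')"
```

```text
t 18.9 pos [538.2 232.1  34.7] target [537.8 232.3  34.6] F [-0.   0.5 -0.5] w 85.3
chock in board now [32.6 -0.2 42.7] pitch 5.97 yawrel -0.0
shift [ 0.0004 -0.0008  0.0001] turn [-0.0002  0.     -0.0001]
```

View pics/w18.png

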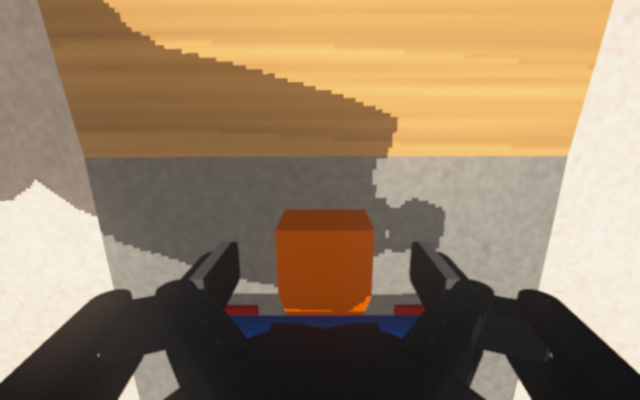

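Request:
carry_out(motion=[[[-1,0,0,-0.03,0,0,0],[-1,0,0,-0.1,0,0,0],[-1,0,0,-0.2,0,0,0],[-1,0,-0.05,-0.28,0,0,0],[-1,0,-0.12,-0.36,0,0,0]]])

```text
time: 19.45
position: [461.3, 233.3, 207.8]
orientation: [[0.019, 0.994, 0.105], [1.0, -0.019, -0.001], [0.001, 0.105, -0.994]]
wrist_force: [-0.1, 0.2, 0.2]
gripper_width: 85.3
```

Request:
carry_out(motion=[[[-1,0,-0.05,0,0,0,0],[-1,0,-0.05,0,0,0,0],[-1,0,-0.05,0,0,0,0]]])

```text
time: 19.75
position: [437.3, 233.9, 203.6]
orientation: [[0.018, 0.994, 0.105], [1.0, -0.018, -0.002], [-0.0, 0.105, -0.994]]
wrist_force: [0.3, 0.3, -0.1]
gripper_width: 85.2
```

```bash
python3 -c "
from h import *
snap('wrist','w19');snap('scene','s19');snap('top','t19');crop('s19',375,130,510,255,6,'c19')"
```

```text
(no output)
```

View pics/w19.png

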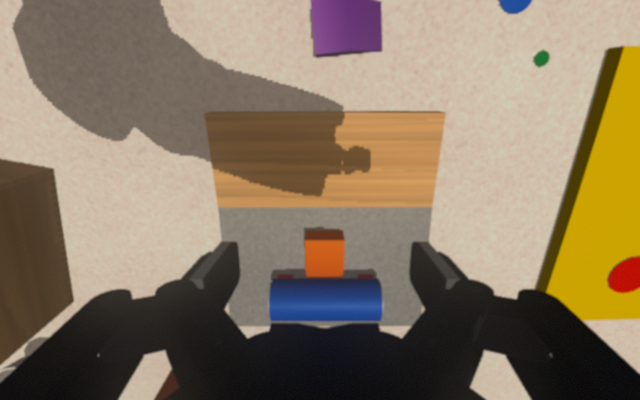

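View pics/c19.png

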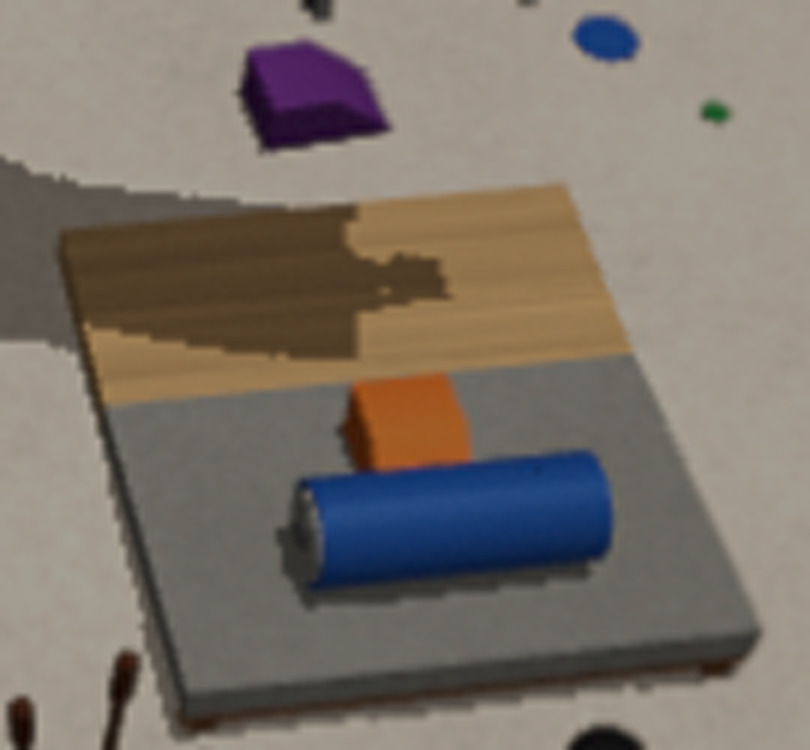

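View pics/s19.png

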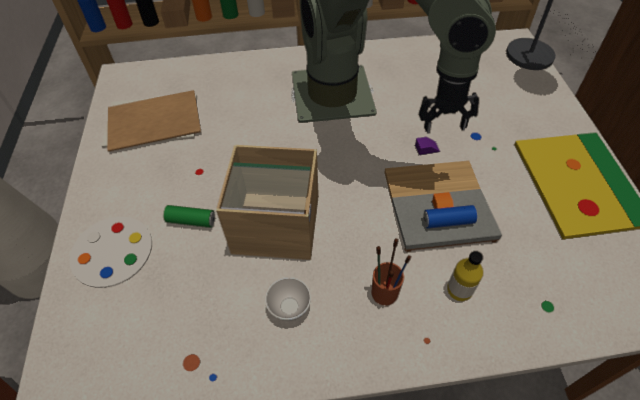

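View pics/t19.png

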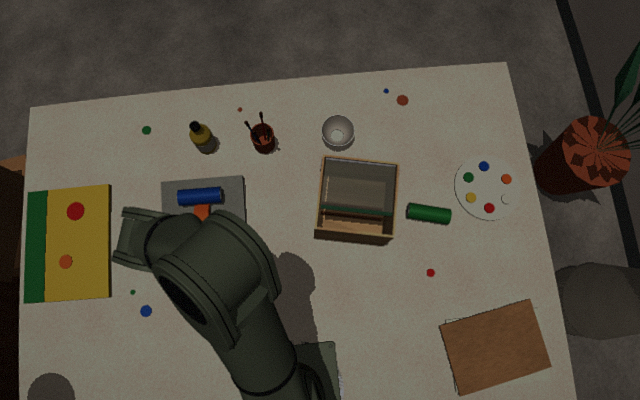

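```bash
python3 -c "
from fit import *
crop('w19',255,190,395,330,5,'c20')
B=np.array([520.35,232.6]);a=-.018
R=np.array([[np.cos(a),np.sin(a)],[-np.sin(a),np.cos(a)]])
# model: chock flat on slope at board x 32.2
for bx in(27,32.2,36):
  for c in[(-35,22.5,16),(-35,-22.5,16)]:
    s,k=np.sin(np.radians(6)),np.cos(np.radians(6));cz=42.6+(bx-32.2)*.1051
    X=np.array([bx+k*c[0]-s*c[2],c[1],cz+s*c[0]+k*c[2]]);xy=R.T@X[:2]+B
    print(bx,proj('w19',(*xy,X[2])).round(1),((proj('s19',(*xy,X[2]))-(375,130))*6).round(1))
for rx in (77.4,82):
  for y in(-65,65):
    xy=R.T@np.array([rx,y])+B;print('roller',rx,y,proj('w19',(*xy,56.4+25+(rx-77.4)*.105)).round(1))
"
```

```text
27 [344.9 235.3] [439.5 356.7]
27 [305.  235.3] [345.  365.8]
32.2 [344.9 239.6] [442.7 364.8]
32.2 [305.1 239.6] [348.  373.9]
36 [344.8 242.7] [445.1 370.8]
36 [305.2 242.7] [350.3 379.9]
roller 77.4 -65 [268.7 313.4]
roller 77.4 65 [381.5 313.2]
roller 82 -65 [268.9 316.8]
roller 82 65 [381.3 316.6]
```

View pics/c20.png

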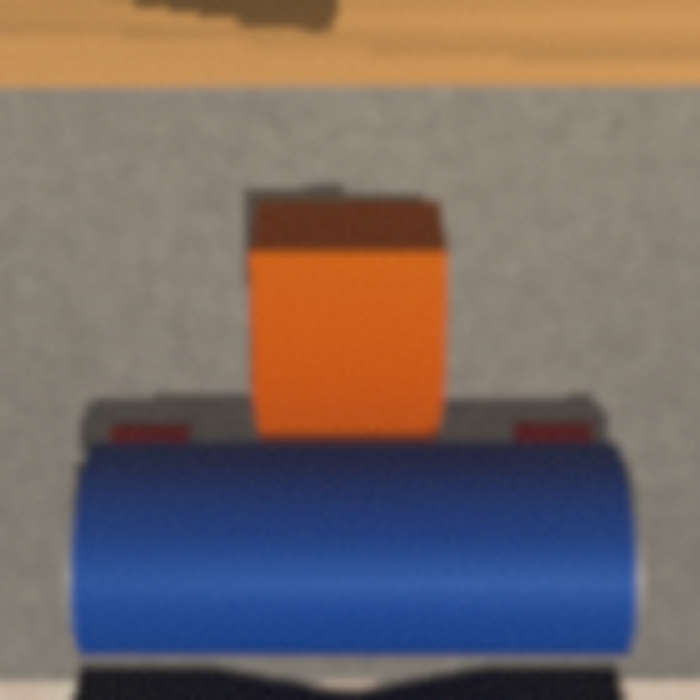

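```bash
python3 -c "
from rig import hand_in
print(hand_in())"
```

```text
the job is handed in; nothing more can be done
None
```

The job is done and handed in at about 20 s of the 58 s allowed. `hand_in()` gives no verdict, so what follows is from my own checks.

- **What I did:** I pushed the flap open with the hand and gripped the blue roller with the flap leaning on the finger. I lifted it out, the flap sprang shut, and I laid the roller on the slope just uphill of the beads. It rolled about 5 mm down to rest against them. I then set the orange chock on the slope about 20 mm short of touching, slid it up between the beads until a force of about 5 N showed, nudged it another 0.5–1 mm, released it and backed away.
- **Roller:** It measured board x 77.5, y 0.6 mm after release, aligned with the beads. Its fitted height came out about 5 mm high, so I went by the touch-down height, which matched the text.
- **Chock:** It is flat and straight, at board x about 32.5 (nominal 32.2), |y| under 1 mm, and touching the roller. The scene camera suggested about 35 mm, which also lies within the limits.
- **Rest of the scene:** In the last pictures the flap is shut, and the bottle, bowl and brush pot are where they started.
- **Calibration:** The first board fit from the two fixed cameras stood about 4 mm low in z, while the wrist views gave 0 to −1 mm. I used the wrist views and the contact force for the placing heights.

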